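# Put three detector tubes back in their own cradles

## Task

After cleaning, the three detector tubes were laid back in the wrong V-cradles. Put the fat plain tube in the cradle of the lens barrel, the slim tube in the cradle of the slit box and the finned tube in the cradle of the filter wheel, using the empty cradle to park one on the way; each must end lying in both V-blocks of its cradle, centred along it, its glass window towards the port. Do not knock or move the dropper bottle, the dust cap and the short post that stand between the cradles.

Things in the scene. Friction and masses are not known exactly. Their poses are not given: they have to be found in the camera images.
- fat_mid (a point): The fat detector tube: plain black cylinder, diameter 44 mm, 124 mm long overall, about 0.3 kg, glass window on its front end, two small connectors (12 mm long, within the 124 mm) on its rear end. Lying in any cradle its axis is 51 mm above the table. Point: on its axis, mid-length (place to grip). x along the tube to the window; may be rolled about x.
- slim_mid (a point): The slim detector tube: plain black cylinder, diameter 26 mm, 124 mm long overall, about 0.15 kg, glass window in front, one small connector (12 mm, within the length) behind. Lying in any cradle its axis is 38 mm above the table. Point: on its axis, mid-length (place to grip). x along the tube to the window; may be rolled about x.
- finned_mid (a point): The finned detector tube: black cylinder, diameter 34 mm, 124 mm long overall, about 0.25 kg, glass window in front; three round metal cooling fins of diameter 48 mm on the last 9 mm at the rear. Lying in any cradle its axis is 44 mm above the table. Point: on its axis, mid-length (place to grip). x along the tube to the window; may be rolled about x.
- st_lens: Cradle station with the lens barrel as its port. Fixed; base plate 199 x 64 x 8 mm. Origin on the table under the plate's middle; x along the V to the port, z up. Mid-point of the V 30 mm from the origin towards -x, V-blocks as on the empty cradle. Port face 75 mm beyond the V's mid-point. Port: an aluminium lens barrel lying along x, diameter 62 mm, 55 mm long, top 81 mm high. 
- st_slit: Cradle station with the slit box as its port. Fixed; base plate 199 x 64 x 8 mm. Origin on the table under the plate's middle; x along the V to the port, z up. Mid-point of the V 30 mm from the origin towards -x, V-blocks as on the empty cradle. Port face 75 mm beyond the V's mid-point. Port: an aluminium box 44 x 56 mm, 70 mm high, with a round black micrometer knob on top up to 94 mm. 
- st_wheel: Cradle station with the filter wheel as its port. Fixed; base plate 199 x 64 x 8 mm. Origin on the table under the plate's middle; x along the V to the port, z up. Mid-point of the V 30 mm from the origin towards -x, V-blocks as on the empty cradle. Port face 75 mm beyond the V's mid-point. Port: an upright disc of diameter 69 mm, 16 mm thick (a thin bar from above, top 103 mm high), carrying six small round filters, a motor 24 mm thick and 30 mm long behind it. 
- spare: The empty cradle, no port, fixed: plate 135 x 64 x 8 mm, two grey V-blocks (90 degree V open upwards, 12 mm thick, 60 wide, tops 48 high) centred 36 mm before and behind the V's mid-point, so 60 mm clear between them for fingers; V's bottom line 20 mm above the table. Origin on the table under the middle of plate and V; x along the V away from the robot, z up.
- dropper_mid (a point): Bystander: amber dropper bottle with white cap, diameter 26 mm, 62 mm high, standing loose. Point: half-way up its axis.
- dustcap_mid (a point): Bystander: black round dust cap, open side up, diameter 34 mm, 14 mm high, loose. Point: half-way up its axis.
- post_mid (a point): Bystander: short steel post on a round foot, diameter 26 mm, 64 mm high, standing loose. Point: its centre, 32 mm up.
Not all that is in view belongs to the job. Leave any blue look-alike of the st_slit alone.

How it is judged:
By the outcome, as a careful person would: the job done as asked, in the order asked, and still so for the second after the job is handed in, with the robot touching nothing.
It also fails if it takes over 115 s, if anything falls off the work surface, if the arm or the gripper's body presses on something with over 40 N, if the wrist force passes 120 N, or if a joint passes its speed limit or range.

## Robot

A 7-joint arm with a two-finger parallel gripper is mounted at the origin on the work surface. World frame = base frame: x ahead of the robot, y to its left, z up, the work surface at z = 0. Lengths are in m, angles in rad, forces in N, time in s.
With the tool pointing down it reaches from about 0.425 to 0.95 m from the base axis. Payload 4.7 kg.
Tool frame: the origin (TCP) lies on the centre line of the jaws, within the pads' length; the fingertips stand 19 mm ahead of it and the grasp point (between the pads) is the TCP; z points along the fingers, y is the direction in which the jaws open and shut (so a half turn about z gives the same grasp; the last joint's range is limited). The gripper opens to 85 mm and grips with 20 to 120 N. Pads are 22 mm wide; open, the fingers measure 114 mm over their backs; the gripper's body (76 mm by 85 mm) begins 54 mm behind the grasp point. The pads swing forward as they close: fully open they stand 13 mm farther back than shut.
Start: joints at [-1.373, 0.469, -0.049, 1.532, 0.024, 1.141, -0.082], TCP at [0.152, 0.658, 0.25] pointing down, gripper open.
Joint ranges: [-2.59, 2.59], [-0.33, 1.99], [-1.39, 1.29], [0.1, 2.45], [-1.04, 4.18], [0.21, 1.99], [-2.66, 2.66]. Speed limits (rad/s): [2.57, 2.57, 3.14, 3.14, 3.14, 3.14, 3.14].

## Interface

Orientations are given as [roll, pitch, yaw] about the fixed x, y, z axes, in that order (R = Rz(yaw) Ry(pitch) Rx(roll)).
In Python, from cell import telemetry, imaging, env gives the robot as it stands.
- The arm moves only by the tool drive_tool, never from a script. Its argument "rows" is one flat list of numbers, 5 for each row, row after row: the shift along the tool's x, y, z in mm, then the turn about the tool's z in degrees, then the opening in per cent of the stroke, from 0 (shut) to 100 (fully open). A call has 1 to 8 rows; each row shifts and turns the commanded pose from where the row before left it, along the tool's axes as they then stand; what a row does not reach is not made up. A row lasts 1/8 s, in which the tool goes at most 62.5 mm and 10.7 degrees, less where a joint would pass 70% of its speed; a pose out of reach is approached as far as the arm can. A call is refused whole if a number of a shift passes 62.5 or a number of a turn 10.7, either way. A call with a gripper value outside its range is refused whole. The fingers move at their own pace and stop on an object; "force" is the grip in N (left out, the last holds). Time passes only in rows, so rows that do not move let the fingers close. It gives the time, the measured TCP pose, the force and the opening at its end, in the units of the state.
- telemetry.observe(): the state, without advancing time (a new reading comes with each control period).
- imaging.snapshot(name): name is "side" or "top"; returns the picture (400x640x3 uint8, red, green, blue); there is no depth.
- imaging.get_calibration(name): a dict with "camera_matrix" (3x3 intrinsics, pixels), "rvec" (rotation vector, rad) and "tvec" (3), from world to camera coordinates, as OpenCV has them. Camera axes: x right, y down, z forward; pixel columns grow to the right and rows downward; lengths in m; the calibration is good to about 2 mm. A picture is of the moment at which its call begins. get_calibration takes no time and is no camera call.
- env.sign_off(): hands the job in, once; it reports no verdict.
The state is a dict: "t": time; "joint_pos": joint angles; "qd": joint speeds; "joint_torque": joint torques, N m; "position": TCP position; "tcp_rot": TCP orientation; "force": force on the tool from outside, world axes, zero at the start; "torque": the same for the moment, N m; "gripper_width": finger opening in m.
Only numpy, scipy, OpenCV 4.12 (cv2) and the standard library are available. Lean on these libraries where they do the work, as an engineer would, in place of code of your own. Each camera call takes 0.05 s, during which the arm holds its last target.

## Working session

There is one attempt and no reset: what is moved stays moved. The work goes in short steps, Python scripts to look and compute and a tool call to move; the robot and the scene stay as the last step left them, time stands still between calls to the robot, and variables do not carry over. Pictures are saved under pics/ and viewed, and the job is handed in when it is done.

Besides the shell and the picture viewer there is one more tool, called in YAML: its name, and indented under it one key for each argument. drive_tool: Moves the arm, as the interface text tells. Its arguments: {"type":"object","properties":{"rows":{"type":"array","items":{"type":"number"}},"force":{"type":"number"}},"required":["rows"]}

```bash
mkdir -p pics; ls
python3 - <<'E'
from cell import telemetry, imaging, env
import cv2
for n in("top","side"):
    im=imaging.snapshot(n); cv2.imwrite(f"pics/{n}0.png",im[:,:,::-1])
    print(n,imaging.get_calibration(n))
print(telemetry.observe())
E
```

```text
pics
top {'camera_matrix': array([[434.21012691,   0.        , 319.19919662],
       [  0.        , 434.21012691, 204.323005  ],
       [  0.        ,   0.        ,   1.        ]]), 'rvec': array([ 2.02621624, -2.20386144,  0.23138095]), 'tvec': array([0.03146343, 0.53397162, 0.76117163])}
side {'camera_matrix': array([[399.17161644,   0.        , 317.72581806],
       [  0.        , 399.17161644, 203.82331416],
       [  0.        ,   0.        ,   1.        ]]), 'rvec': array([ 0.9951091 , -2.2764515 ,  1.24108595]), 'tvec': array([0.37521392, 0.2566941 , 0.44104885])}
{'t': 0.1, 'joint_pos': array([-1.37288953,  0.46937031, -0.04857822,  1.53355842,  0.02408974,
        1.14101457, -0.08232243]), 'qd': array([-1.74577801e-05, -7.02136263e-04,  1.19918455e-03, -3.03672391e-03,
       -1.16322347e-03,  6.72554890e-04,  4.85770007e-05]), 'joint_torque': array([ 7.24398778e-04, -5.11513817e+01, -4.70430613e-02, -2.38389891e+01,
        1.08299873e-02,  4.39406867e-03, -1.32503092e-05]), 'position': array([0.15166813, 0.6572391 , 0.24936666]), 'tcp_rot': array([-3.13982809e+00,  5.98721360e-05,  2.91477293e+00]), 'force': array([ 0.60463555, -0.43372569, -0.38038547]), 'torque': array([ 0.00883794, -0.02082847,  0.03074247]), 'gripper_width': 0.08538761397710175}
```

View pics/top0.png

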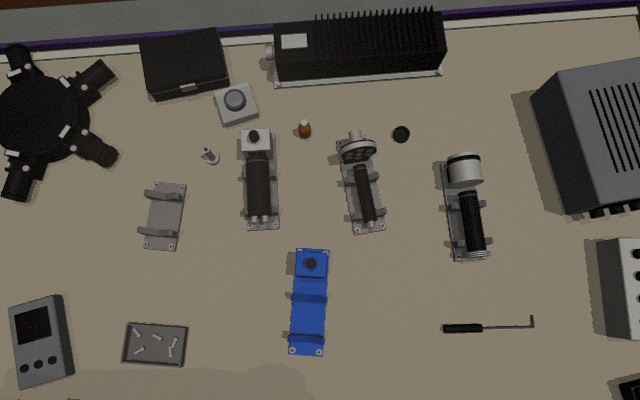

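View pics/side0.png

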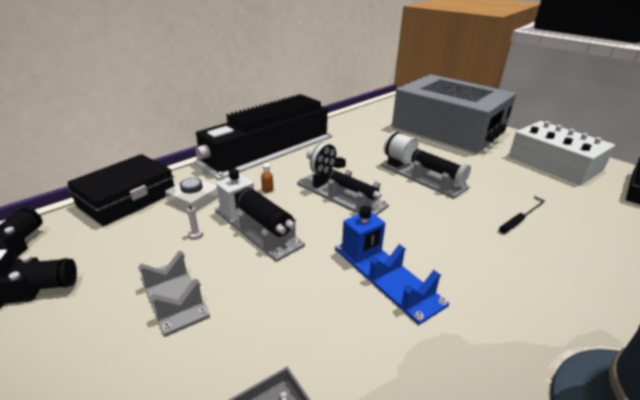

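The candidates, by top-view pixel:
- Fat tube in the slit box cradle at (258,188).
- Slim tube in the filter wheel cradle at (366,195).
- Finned tube in the lens barrel cradle at (472,222).
- Grey empty cradle at (163,216).
- Blue look-alike of the slit station at (310,300), to be left alone.

Next I take close crops to check these and measure.

```bash
cat > h.py <<'E'
import numpy as np, cv2
from cell import telemetry, imaging, env
def cal(n):
    c=imaging.get_calibration(n);return c["camera_matrix"],cv2.Rodrigues(c["rvec"])[0],c["tvec"]
def back(n,uv,z):
    K,R,t=cal(n); C=-R.T@t; d=R.T@np.linalg.inv(K)@np.array([uv[0],uv[1],1.]); return C+d*(z-C[2])/d[2]
def proj(n,P):
    K,R,t=cal(n); p=(R@np.atleast_2d(P).T).T+t; q=(K@p.T).T; return q[:,:2]/q[:,2:]
E
python3 - <<'E'
from h import *
K,R,t=cal("top"); print(-R.T@t)
K,R,t=cal("side"); print(-R.T@t)
for n,uv in dict(fat=(258,188),slim=(366,195),fin=(472,222),spare=(163,216),drop=(304,130),post=(209,157),cap=(401,134),blue=(310,300)).items(): print(n,back("top",uv,0.04).round(3))
im=cv2.imread("pics/top0.png")
def crop(x,y,w,h,f,s):
    cv2.imwrite("pics/"+s,cv2.resize(im[y:y+h,x:x+w],None,fx=f,fy=f,interpolation=cv2.INTER_CUBIC))
crop(130,110,160,150,5,"c1.png");crop(330,115,165,155,4.8,"c2.png")
E
```

```text
[0.36719536 0.00221042 0.85478685]
[0.09688995 0.43533864 0.4497711 ]
fat [0.58  0.101 0.04 ]
slim [ 0.549 -0.105  0.04 ]
fin [ 0.479 -0.301  0.04 ]
spare [0.54  0.285 0.04 ]
drop [0.691 0.004 0.04 ]
post [0.651 0.194 0.04 ]
cap [ 0.667 -0.188  0.04 ]
blue [0.361 0.018 0.04 ]
```

View pics/c1.png

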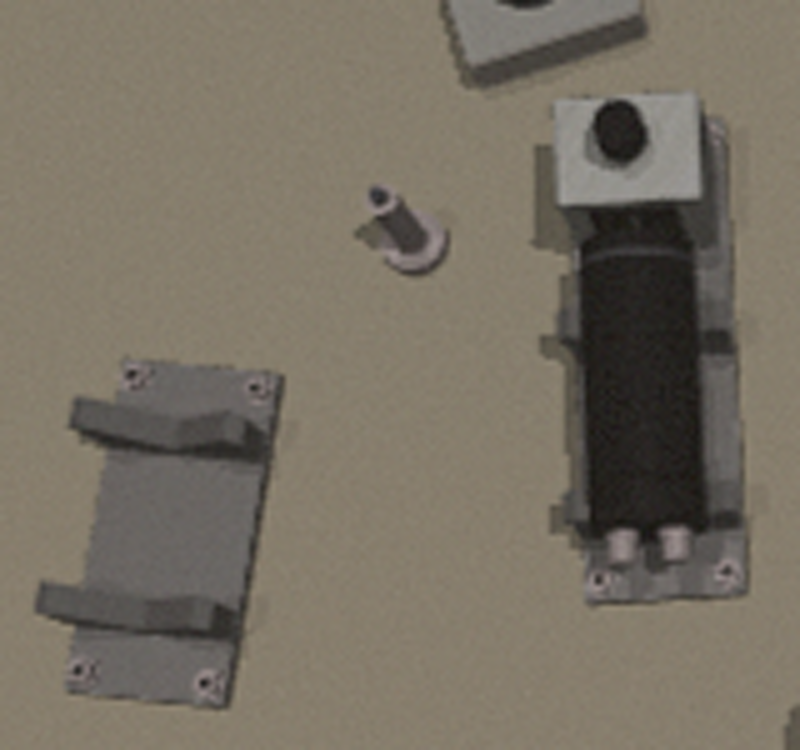

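View pics/c2.png

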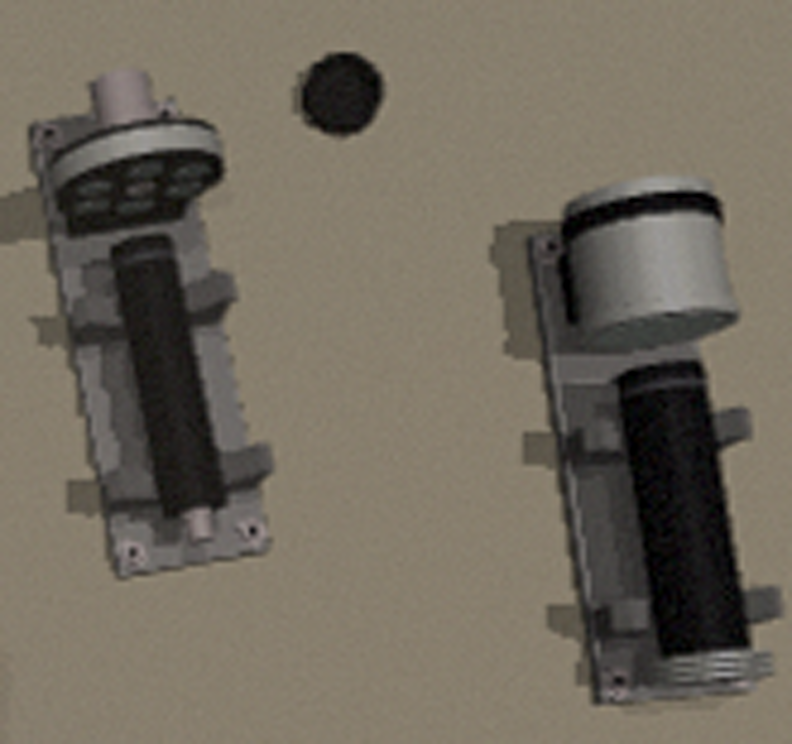

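```bash
cat > fit.py <<'E'
from h import *
from scipy.optimize import least_squares
L={'spare':(67.5,.5),'slit':(99.5,1),'wheel':(99.5,1),'lens':(99.5,1)}
def c(p,o,f): return [(p[0]+.5)/f-.5+o[0],(p[1]+.5)/f-.5+o[1]]
a=lambda p:c(p,(130,110),5); b=lambda p:c(p,(330,115),4.8)
hx=.0995
# local (x,y,z): y left
obs={'spare':[((.0675,.032,.008),a((122,360))),((.0675,-.032,.008),a((284,373))),((-.0675,-.032,.008),a((230,702))),((-.0675,.032,.008),a((67,688)))],
'slit':[((-hx,.032,.008),a((586,599))),((-hx,-.032,.008),a((747,588))),((hx,-.032,.008),a((724,116)))],
'wheel':[((hx,.032,.008),b((31,124))),((-hx,.032,.008),b((118,570))),((-hx,-.032,.008),b((269,543)))],
'lens':[((hx,.032,.008),b((530,237))),((-hx,.032,.008),b((598,697)))]}
def T(p,X):
    X=np.atleast_2d(X);cc,s=np.cos(p[2]),np.sin(p[2])
    return np.c_[p[0]+cc*X[:,0]-s*X[:,1],p[1]+s*X[:,0]+cc*X[:,1],X[:,2]]
def box(x0,x1,y0,y1,z0,z1):
    return [((x,y,z),(X,Y,Z)) for x,y,z,X,Y,Z in
     [(x0,y0,z,x1,y0,z) for z in(z0,z1)]+[(x0,y1,z,x1,y1,z) for z in(z0,z1)]+[(x,y0,z,x,y1,z) for x in(x0,x1) for z in(z0,z1)]+[(x,y,z0,x,y,z1) for x in(x0,x1) for y in(y0,y1)]]
def blocks(m):
    e=[]
    for q in(-.036,.036):
        for d in(-.006,.006):
            x=m+q+d; pts=[(x,-.03,.008),(x,-.03,.048),(x,-.028,.048),(x,0,.02),(x,.028,.048),(x,.03,.048),(x,.03,.008)]
            e+=list(zip(pts[:-1],pts[1:]))
    return e
def lines(n):
    h=.0675 if n=='spare' else hx; m=0 if n=='spare' else -.03
    e=box(-h,h,-.032,.032,0,.008)+blocks(m)
    if n=='slit': e+=box(.045,.089,-.028,.028,.008,.07)
    return e
def tube(xm,r,z,fin=False):
    e=[]; th=np.linspace(0,2*np.pi,25)
    for x in(xm-.050 ,xm+.062):
        P=[(x,r*np.cos(t),z+r*np.sin(t)) for t in th]; e+=list(zip(P[:-1],P[1:]))
    return e
poses={}
if __name__=="__main__":
    import json
    for n,o in obs.items():
        X=np.array([i[0] for i in o]);U=np.array([i[1] for i in o])
        p0=np.r_[back("top",U.mean(0),.008)[:2],0]
        r=least_squares(lambda p:(proj("top",T(p,X))-U).ravel(),p0)
        poses[n]=r.x; print(n,r.x.round(4),np.degrees(r.x[2]).round(2),r.fun.round(1))
    json.dump({k:list(v) for k,v in poses.items()},open("poses.json","w"))
def draw(cam,im,n,p,extra=[],f=5,col=(0,255,0)):
    for s,e in lines(n)+extra:
        q=proj(cam,T(p,[s,e]))
        q=((q+.5)*f-.5)
        cv2.line(im,tuple(int(v) for v in q[0].round()),tuple(int(v) for v in q[1].round()),col,1,cv2.LINE_AA)
E
cat > ov.py <<'E'
from fit import *
import json,sys
P=json.load(open("poses.json"))
tb={'slit':(.022,.051),'wheel':(.013,.038),'lens':(.017,.044)}
for cam in("top","side"):
    im=cv2.resize(cv2.imread(f"pics/{cam}0.png"),None,fx=5,fy=5,interpolation=cv2.INTER_CUBIC)
    for n in P:
        ex=tube(-.03,*tb[n]) if n in tb else []
        draw(cam,im,n,P[n],[]); 
        if ex:
            for s,e in ex:
                q=((proj(cam,T(P[n],[s,e]))+.5)*5-.5).round().astype(int); cv2.line(im,tuple(map(int,q[0])),tuple(map(int,q[1])),(0,0,255),1,cv2.LINE_AA)
    R=[(130,110,160,120),(330,125,160,145)] if cam=="top" else [(130,150,180,190),(290,120,190,100)]
    for i,(x,y,w,h) in enumerate(R):
        c=im[y*5:(y+h)*5,x*5:(x+w)*5]; s=min(800/c.shape[1],600/c.shape[0]); cv2.imwrite(f"pics/{sys.argv[1]}_{cam}{i}.png",cv2.resize(c,None,fx=s,fy=s,interpolation=cv2.INTER_AREA))
E
python3 fit.py; python3 ov.py o1
```

```text
spare [ 0.5483  0.2923 -0.1714] -9.82 [ 0.5 -0.6 -0.4 -0.5 -0.1  0.6  0.   0.5]
slit [ 0.6049  0.0986 -0.0165] -0.94 [-0.2  0.2  0.1  0.2  0.  -0.5]
wheel [ 0.5819 -0.1006  0.0915] 5.24 [-0.4 -1.1 -0.   0.5  0.4  0.5]
lens [ 0.5105 -0.2983 -0.0012] -0.07 [-0.1 -1.1  0.1  1. ]
```

View pics/o1_top0.png

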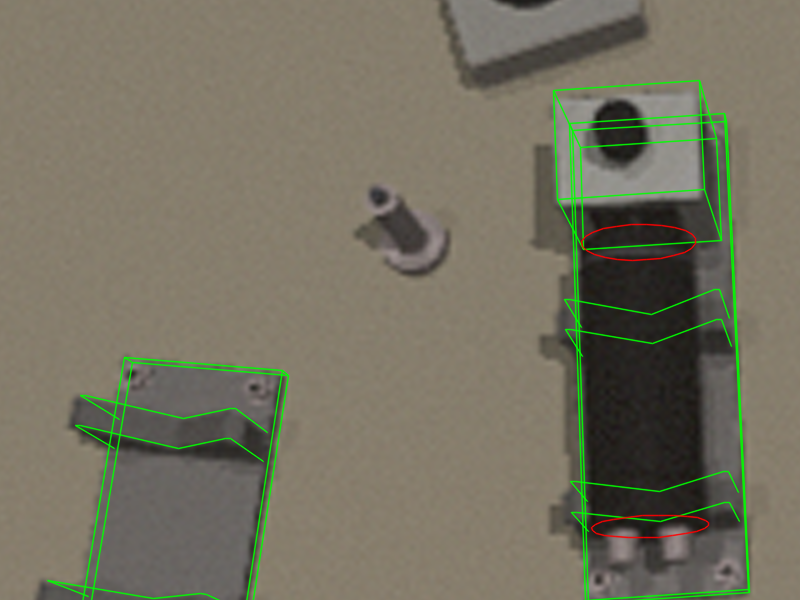

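View pics/o1_top1.png

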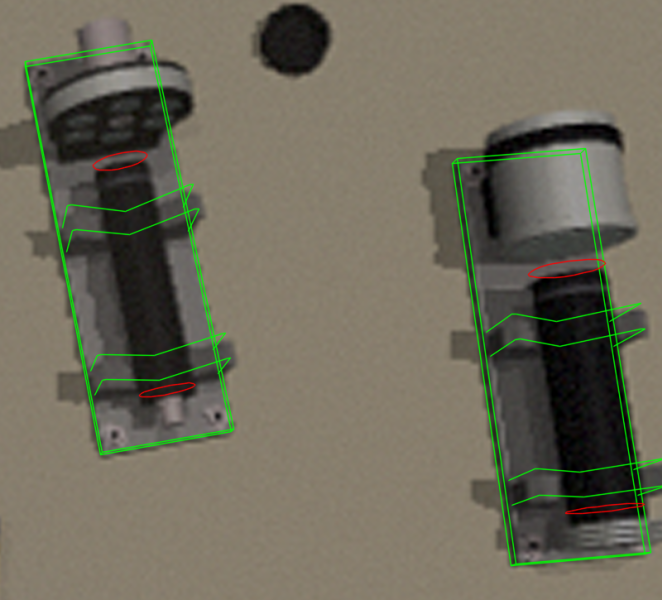

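View pics/o1_side0.png

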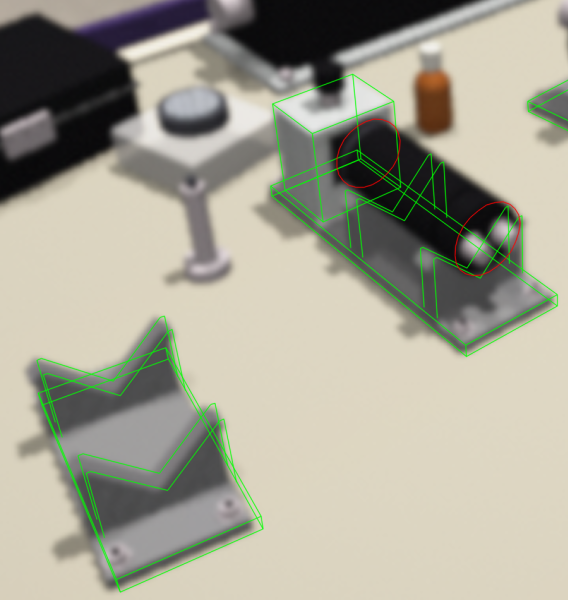

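View pics/o1_side1.png

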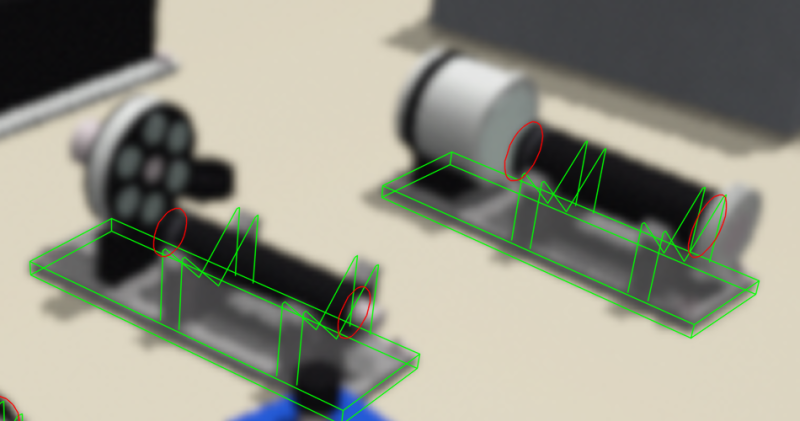

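```bash
cat > z.py <<'E'
from fit import *
import json
P=json.load(open("poses.json"))
tb={'slit':(.022,.051),'wheel':(.013,.038),'lens':(.017,.044)}
im0=cv2.imread("pics/top0.png"); im0=np.clip(im0.astype(float)*1.8+15,0,255).astype(np.uint8)
outs=[]
for n in tb:
    c=proj("top",T(P[n],[-.03,0,.04]))[0]; f=8
    im=cv2.resize(im0,None,fx=f,fy=f,interpolation=cv2.INTER_CUBIC)
    h=blocks(-.03)
    for ln,col in((h,(0,255,0)),(tube(-.03,*tb[n]),(0,0,255))):
        for s,e in ln:
            q=((proj("top",T(P[n],[s,e]))+.5)*f-.5).round().astype(int); cv2.line(im,tuple(map(int,q[0])),tuple(map(int,q[1])),col,1,cv2.LINE_AA)
    x,y=((c+.5)*f).astype(int); outs.append(im[y-300:y+300,x-132:x+132])
cv2.imwrite("pics/z.png",np.hstack(outs))
E
python3 z.py
```

```text
(no output)
```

View pics/z.png

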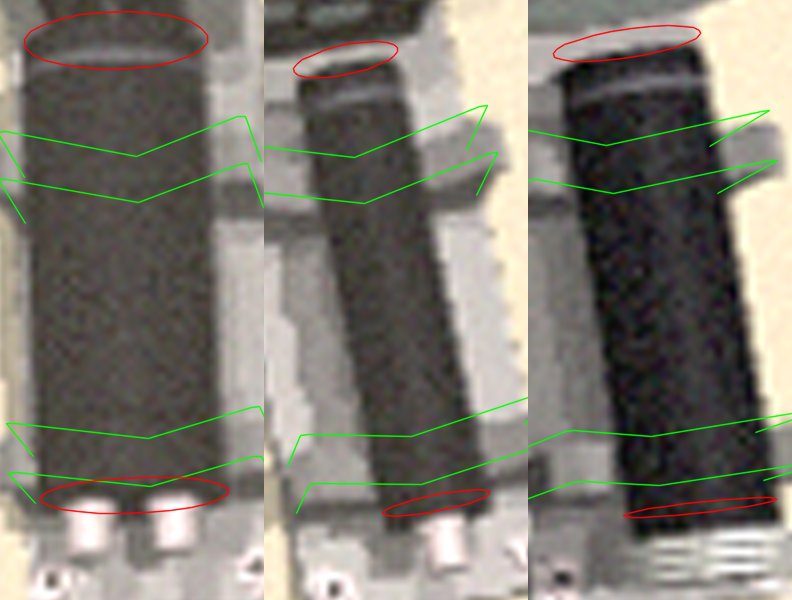

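The crops confirm the picks. In all three crops the tube's window ring is at the port end and its connectors or fins are at the rear. The tubes sit about centred in their V-blocks. I'll follow the order asked: finned to spare, fat to lens, slim to slit, finned to wheel.

```bash
cat > g.py <<'E'
from h import *
import sys
# python3 g.py x y z yawdeg(of tube axis; tool yaw=+180): remaining move in tool axes AFTER turn
s=telemetry.observe(); x,y,z,ya=map(float,sys.argv[1:5])
yaw=np.degrees(s["tcp_rot"][2]); tgt=ya+180
turn=-((tgt-yaw+180)%360-180)
a=np.radians(tgt); d=np.array([x,y,z])-s["position"]
print("pos",s["position"].round(4),"rot",np.degrees(s["tcp_rot"]).round(2),"turn_tool",round(turn,2))
print("tool shift mm after turn",(1000*np.array([d[0]*np.cos(a)+d[1]*np.sin(a), d[0]*np.sin(a)-d[1]*np.cos(a), -d[2]])).round(1),"F",s["force"].round(1),"w",round(s["gripper_width"],4),"t",round(s["t"],2))
E
python3 g.py .55 .3 .25 0
```

```text
pos [0.1517 0.6572 0.2494] rot [-179.9    0.   167. ] turn_tool -13.0
tool shift mm after turn [-398.3 -357.2   -0.6] F [ 0.6 -0.4 -0.4] w 0.0854 t 0.1
```

drive_tool:
  rows: [0, 0, 0, -6.5, 100, 0, 0, 0, -6.5, 100]
  force: 50

```text
t: 0.35
position: [0.1516, 0.6574, 0.2497]
tcp_rot: [-3.14, -0.0, -3.138]
force: [0.5, -0.2, 0.5]
gripper_width: 0.0852
```

drive_tool:
  rows: [-25, -22, 0, 0, 100, -40, -36, 0, 0, 100, -40, -36, 0, 0, 100, -40, -36, 0, 0, 100, -40, -36, 0, 0, 100, -40, -36, 0, 0, 100, -40, -36, 0, 0, 100, -40, -36, 0, 0, 100]

```text
t: 1.35
position: [0.4577, 0.3823, 0.25]
tcp_rot: [-3.141, -0.0, -3.141]
force: [-0.4, 0.8, 0.4]
gripper_width: 0.0852
```

drive_tool:
  rows: [-30, -50, 0, 0, 100, -30, -50, 0, 0, 100, -15, -55, 0, 0, 100, 0, -60, 0, 0, 100, 0, -60, 0, 0, 100, 0, -60, 0, 0, 100, 0, -60, 0, 0, 100, 0, -60, 0, 0, 100]

```text
t: 2.35
position: [0.5313, -0.0731, 0.2501]
tcp_rot: [3.141, -0.0, -3.141]
force: [1.3, -0.1, 0.2]
gripper_width: 0.0852
```

```bash
python3 g.py .4775 -.2985 .25 0
```

```text
pos [ 0.5313 -0.0731  0.2501] rot [ 1.7999e+02 -1.0000e-02 -1.7998e+02] turn_tool 0.02
tool shift mm after turn [ 5.380e+01 -2.254e+02  1.000e-01] F [ 1.3 -0.1  0.2] w 0.0852 t 2.35
```

drive_tool:
  rows: [13, -55, 0, 0, 100, 13, -55, 0, 0, 100, 14, -55, 0, 0, 100, 10, -45, 0, 0, 100, 4, -15, 0, 0, 100, 0, 0, 0, 0, 100]

```text
t: 3.1
position: [0.4774, -0.2965, 0.2499]
tcp_rot: [3.141, -0.001, 3.14]
force: [1.0, 0.5, 0.7]
gripper_width: 0.0853
```

```bash
python3 g.py .4775 -.2985 .044 0
python3 - <<'E'
from h import *
im=imaging.snapshot("top"); print(proj("top",telemetry.observe()["position"]))
cv2.imwrite("pics/t1.png",im[:,:,::-1])
cv2.imwrite("pics/t1c.png",cv2.resize(im[110:300,400:580,::-1],None,fx=3,fy=3,interpolation=cv2.INTER_CUBIC))
E
```

```text
pos [ 0.4774 -0.2965  0.2499] rot [ 1.7997e+02 -4.0000e-02  1.7991e+02] turn_tool -0.09
tool shift mm after turn [-1.000e-01 -2.000e+00  2.059e+02] F [1.  0.5 0.7] w 0.0853 t 3.1
[[519.19318204 198.78785248]]
```

View pics/t1c.png

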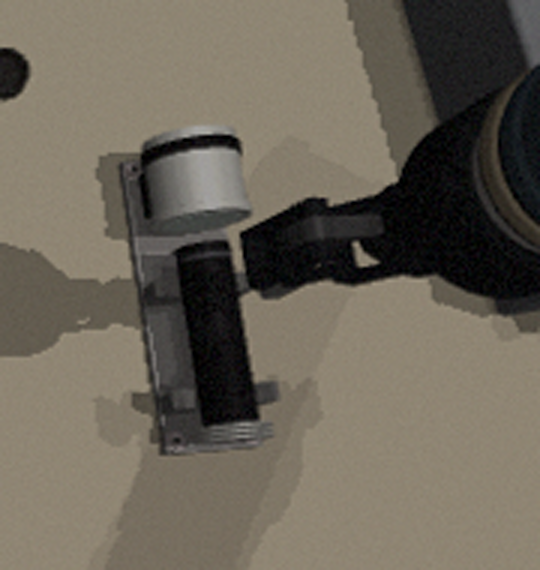

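drive_tool:
  rows: [0, -2, 20, 0, 100, 0, 0, 40, 0, 100, 0, 0, 45, 0, 100, 0, 0, 35, 0, 100, 0, 0, 25, 0, 100, 0, 0, 10, 0, 100, 0, 0, 0, 0, 100]

```text
t: 4.03
position: [0.4784, -0.2969, 0.0751]
tcp_rot: [3.141, -0.0, -3.139]
force: [0.9, 0.0, 0.9]
gripper_width: 0.0851
```

```bash
python3 g.py .4775 -.2985 .044 0
python3 - <<'E'
from h import *
im=imaging.snapshot("top"); p=telemetry.observe()["position"];print(proj("top",p))
cv2.imwrite("pics/t2c.png",cv2.resize(im[130:290,410:570,::-1],None,fx=3.7,fy=3.7,interpolation=cv2.INTER_CUBIC))
im=imaging.snapshot("side");print(proj("side",p))
cv2.imwrite("pics/s2c.png",cv2.resize(im[90:240,340:540,::-1],None,fx=4,fy=4,interpolation=cv2.INTER_CUBIC))
E
```

```text
pos [ 0.4784 -0.2969  0.0751] rot [ 1.7994e+02 -2.0000e-02 -1.7988e+02] turn_tool 0.12
tool shift mm after turn [ 0.9 -1.6 31.1] F [0.9 0.  0.9] w 0.0851 t 4.03
[[477.26143615 219.25758692]]
[[440.48271239 152.25669579]]
```

View pics/t2c.png

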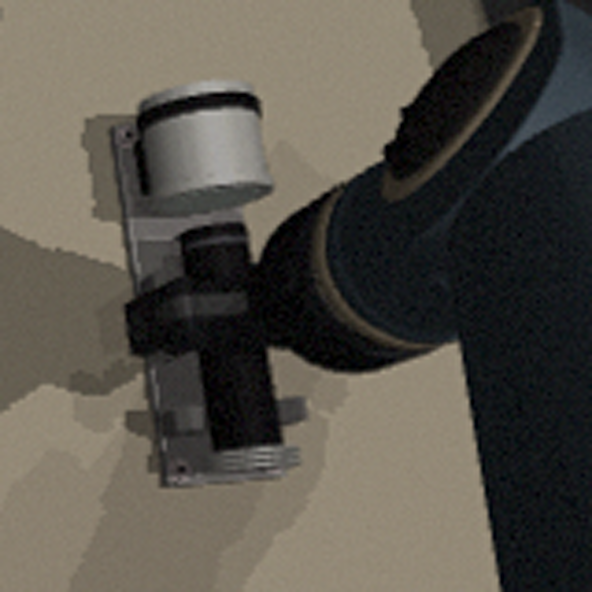

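View pics/s2c.png

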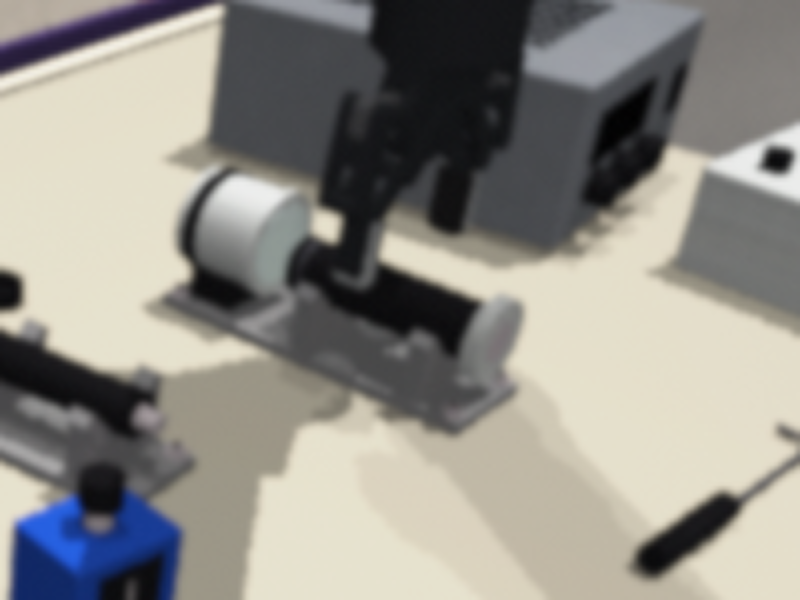

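drive_tool:
  rows: [1, -1, 15, 0, 100, 0, 0, 13, 0, 100, 0, 0, 3, 0, 100, 0, 0, 0, 0, 100]

```text
t: 4.62
position: [0.4766, -0.2992, 0.0438]
tcp_rot: [3.141, -0.001, 3.141]
force: [0.1, 0.4, 0.5]
gripper_width: 0.0854
```

drive_tool:
  rows: [0, 0, 0, 0, 60, 0, 0, 0, 0, 45, 0, 0, 0, 0, 35, 0, 0, 0, 0, 25, 0, 0, 0, 0, 15, 0, 0, 0, 0, 15, 0, 0, 0, 0, 15]
  force: 50

```text
t: 5.5
position: [0.477, -0.298, 0.0448]
tcp_rot: [3.14, -0.0, -3.141]
force: [-0.4, 3.3, 6.0]
gripper_width: 0.0328
```

```bash
python3 g.py .4775 -.2985 .044 0
python3 - <<'E'
from h import *
im=imaging.snapshot("side")
cv2.imwrite("pics/s3c.png",cv2.resize(im[90:240,340:540,::-1],None,fx=4,fy=4,interpolation=cv2.INTER_CUBIC))
E
```

```text
pos [ 0.477  -0.298   0.0448] rot [ 1.7988e+02 -1.0000e-02 -1.7996e+02] turn_tool 0.04
tool shift mm after turn [-0.5 -0.5  0.8] F [-0.4  3.3  6. ] w 0.0328 t 5.5
```

View pics/s3c.png

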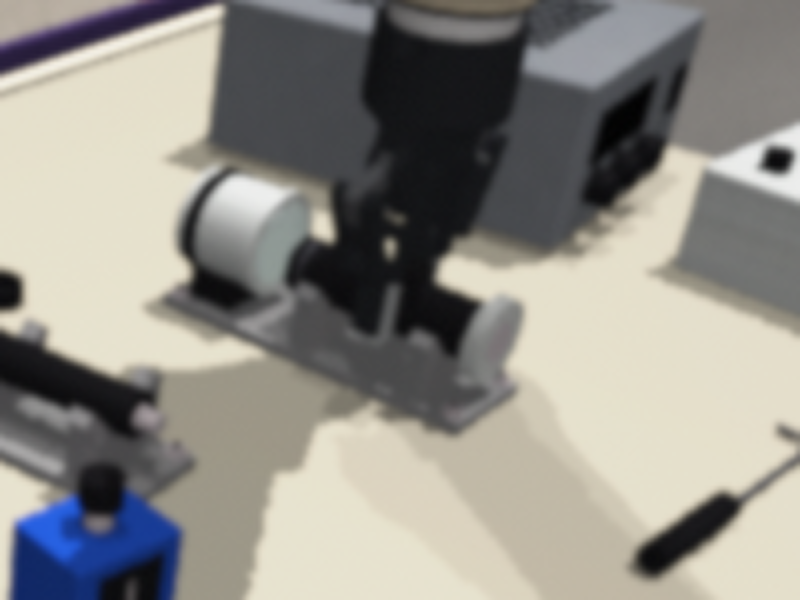

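drive_tool:
  rows: [0, 0, -10, 0, 15, 0, 0, -25, 0, 15, 0, 0, -40, 0, 15, 0, 0, -45, 0, 15, 0, 0, -45, 0, 15, 0, 0, -25, 0, 15, 0, 0, -10, 0, 15]

```text
t: 6.42
position: [0.477, -0.2998, 0.246]
tcp_rot: [-3.14, 0.003, 3.141]
force: [-0.7, 0.6, -3.5]
gripper_width: 0.0328
```

```bash
python3 g.py .548 .292 .25 0
```

```text
pos [ 0.477  -0.2998  0.246 ] rot [-1.7993e+02  1.4000e-01  1.7998e+02] turn_tool -0.02
tool shift mm after turn [-71.  591.8  -4. ] F [-0.7  0.6 -3.5] w 0.0328 t 6.42
```

drive_tool:
  rows: [-3, 20, -2, 0, 15, -5, 40, 0, 0, 15, -6, 50, 0, 0, 15, -6, 50, 0, 0, 15, -6, 50, 0, 0, 15, -6, 50, 0, 0, 15, -6, 50, 0, 0, 15, -6, 50, 0, 0, 15]

```text
t: 7.42
position: [0.5201, 0.062, 0.2452]
tcp_rot: [-3.141, -0.002, 3.141]
force: [0.4, 0.1, -2.3]
gripper_width: 0.0329
```

drive_tool:
  rows: [-6, 50, 0, 0, 15, -6, 50, 0, 0, 15, -6, 50, 0, 0, 15, -5, 40, 0, 0, 15, -3, 25, 0, 0, 15, 0, 12, 0, 4, 15, 0, 0, 0, 5.8, 15, 0, 0, 0, 0, 15]

```text
t: 8.43
position: [0.5467, 0.2867, 0.2455]
tcp_rot: [-3.14, -0.001, 2.971]
force: [-0.1, 0.4, -2.0]
gripper_width: 0.0325
```

```bash
python3 g.py .548 .292 .06 -9.8;  python3 - <<'E'
from h import *
for n in("top","side"):
    im=imaging.snapshot(n); cv2.imwrite(f"pics/{n}4.png",im[:,:,::-1])
E
```

```text
pos [0.5467 0.2867 0.2455] rot [-1.7989e+02 -5.0000e-02  1.7021e+02] turn_tool 0.01
tool shift mm after turn [ -0.4   5.4 185.5] F [-0.1  0.4 -2. ] w 0.0325 t 8.43
```

View pics/top4.png

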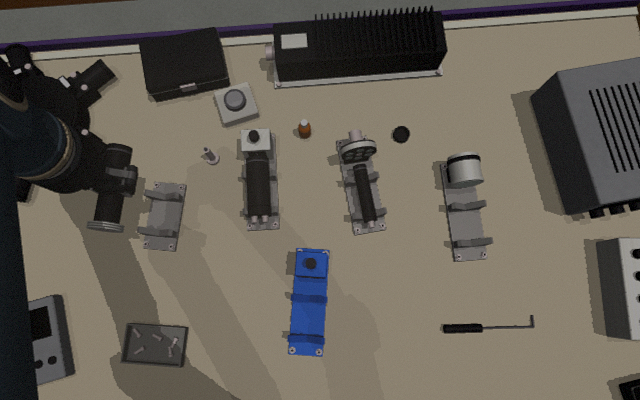

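View pics/side4.png

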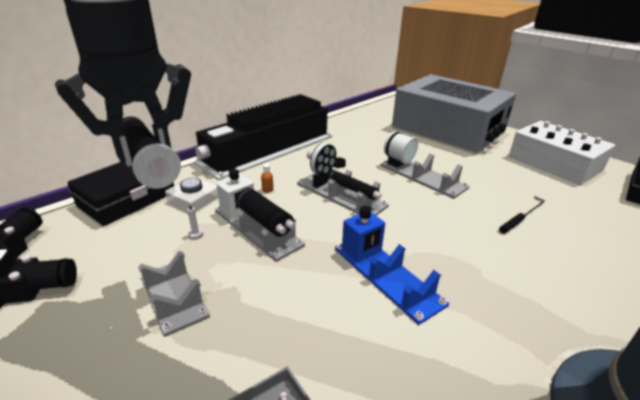

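Finned tube held at top (110,190), heading for the spare cradle at (163,216). The lens cradle at (465,215) is now empty.

drive_tool:
  rows: [0, 3, 20, 0, 15, 0, 2, 40, 0, 15, 0, 0, 45, 0, 15, 0, 0, 35, 0, 15, 0, 0, 20, 0, 15, 0, 0, 10, 0, 15, 0, 0, 0, 0, 15]

```text
t: 9.4
position: [0.5476, 0.2923, 0.076]
tcp_rot: [-3.141, -0.001, 2.971]
force: [-1.1, -0.6, -1.9]
gripper_width: 0.0324
```

```bash
python3 g.py .548 .292 .045 -9.8;  python3 - <<'E'
from h import *
P=telemetry.observe()["position"]
for n,(x,y,w,h) in(("top",(110,160,100,110)),("side",(110,200,130,130))):
    im=imaging.snapshot(n); cv2.imwrite(f"pics/{n}5.png",cv2.resize(im[y:y+h,x:x+w,::-1],None,fx=4.6,fy=4.6,interpolation=cv2.INTER_CUBIC))
E
```

```text
pos [0.5476 0.2923 0.076 ] rot [-1.7997e+02 -3.0000e-02  1.7020e+02] turn_tool 0.0
tool shift mm after turn [-0.4 -0.3 31. ] F [-1.1 -0.6 -1.9] w 0.0324 t 9.4
```

View pics/top5.png

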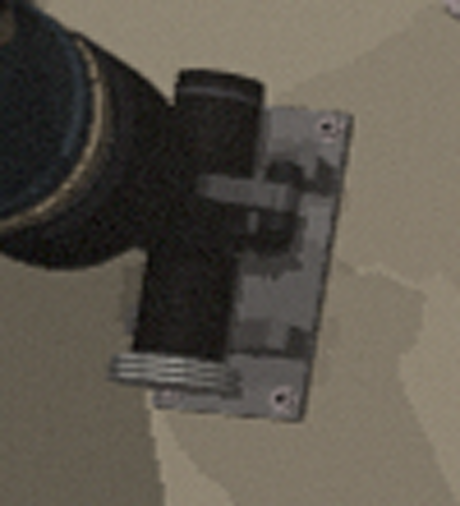

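View pics/side5.png

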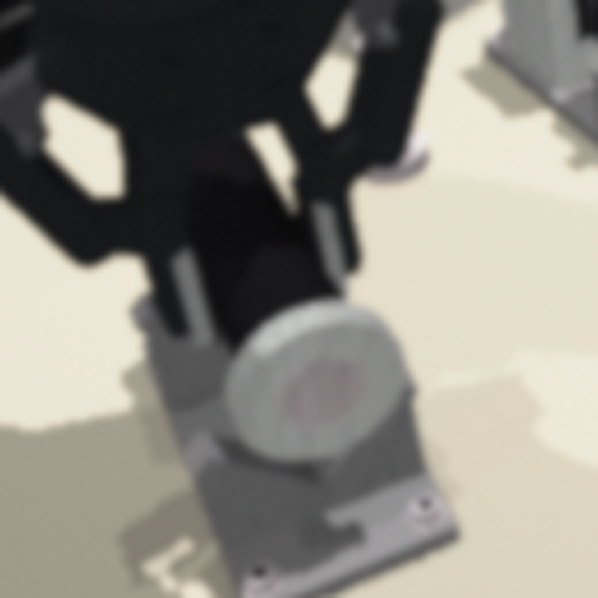

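drive_tool:
  rows: [0, 0, 15, 0, 15, 0, 0, 10, 0, 15, 0, 0, 5, 0, 15, 0, 0, 1, 0, 15, 0, 0, 0, 0, 15]

```text
t: 10.12
position: [0.5478, 0.294, 0.0458]
tcp_rot: [3.14, 0.0, 2.971]
force: [-0.4, 3.1, 2.1]
gripper_width: 0.033
```

drive_tool:
  rows: [0, 0, 0.5, 0, 20, 0, 0, 0, 0, 50, 0, 0, 0, 0, 80, 0, 0, 0, 0, 80, 0, 0, 0, 0, 80, 0, 0, -15, 0, 80, 0, 0, -40, 0, 80, 0, 0, -50, 0, 90]

```text
t: 11.12
position: [0.5472, 0.2924, 0.151]
tcp_rot: [-3.141, -0.001, 2.971]
force: [0.2, 0.3, 0.4]
gripper_width: 0.0768
```

drive_tool:
  rows: [0, 0, -40, 0, 100, 0, 0, -30, -3, 100, 0, -30, -10, -6, 100, 0, -40, 0, 0, 100, 0, -45, 0, 0, 100, 0, -40, 0, 0, 100, 0, -20, 0, 0, 100, 0, 0, 0, 0, 100]

```text
t: 12.12
position: [0.5423, 0.1171, 0.2305]
tcp_rot: [3.141, 0.001, 3.125]
force: [-0.5, 0.6, 0.1]
gripper_width: 0.0853
```

```bash
python3 g.py .573 .099 .25 -.9;  python3 - <<'E'
from h import *
for n,(x,y,w,h) in(("top",(110,110,180,140)),("side",(110,150,200,190))):
    im=imaging.snapshot(n); cv2.imwrite(f"pics/{n}6f.png",im[:,:,::-1]);cv2.imwrite(f"pics/{n}6.png",cv2.resize(im[y:y+h,x:x+w,::-1],None,fx=3.1,fy=3.1,interpolation=cv2.INTER_CUBIC))
E
```

```text
pos [0.5423 0.1171 0.2305] rot [1.7997e+02 6.0000e-02 1.7908e+02] turn_tool -0.02
tool shift mm after turn [-30.9 -17.6 -19.5] F [-0.5  0.6  0.1] w 0.0853 t 12.12
```

View pics/top6.png

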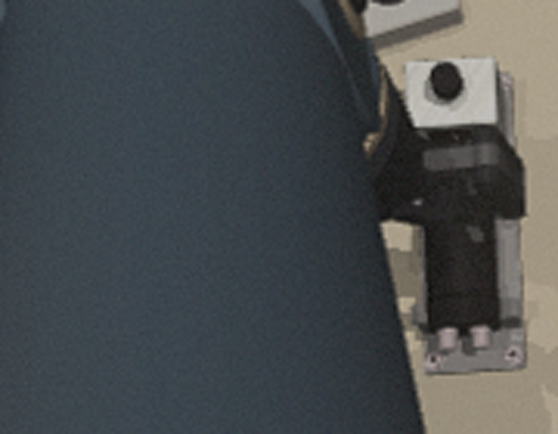

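View pics/side6.png

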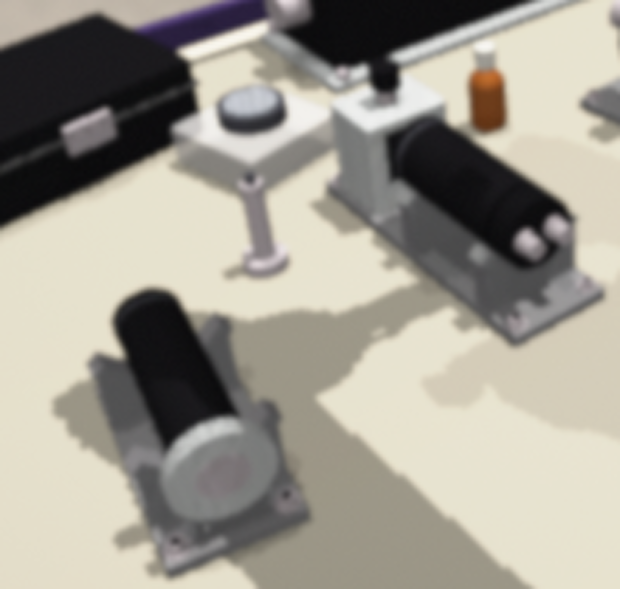

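drive_tool:
  rows: [-15, -9, 10, 0, 100, -16, -8, 30, 0, 100, 0, 0, 45, 0, 100, 0, 0, 45, 0, 100, 0, 0, 30, 0, 100, 0, 0, 14, 0, 100, 0, 0, 5, 0, 100, 0, 0, 0, 0, 100]

```text
t: 13.22
position: [0.5736, 0.1007, 0.0513]
tcp_rot: [3.141, 0.001, 3.128]
force: [-0.5, 0.3, -0.0]
gripper_width: 0.0857
```

```bash
python3 g.py .573 .099 .051 -.9;  python3 - <<'E'
from h import *
im=imaging.snapshot("side"); x,y,w,h=(190,110,150,150);cv2.imwrite(f"pics/side7.png",cv2.resize(im[y:y+h,x:x+w,::-1],None,fx=4,fy=4,interpolation=cv2.INTER_CUBIC))
E
```

```text
pos [0.5736 0.1007 0.0513] rot [1.7998e+02 7.0000e-02 1.7922e+02] turn_tool 0.12
tool shift mm after turn [ 0.5 -1.8  0.3] F [-0.5  0.3 -0. ] w 0.0857 t 13.22
```

View pics/side7.png

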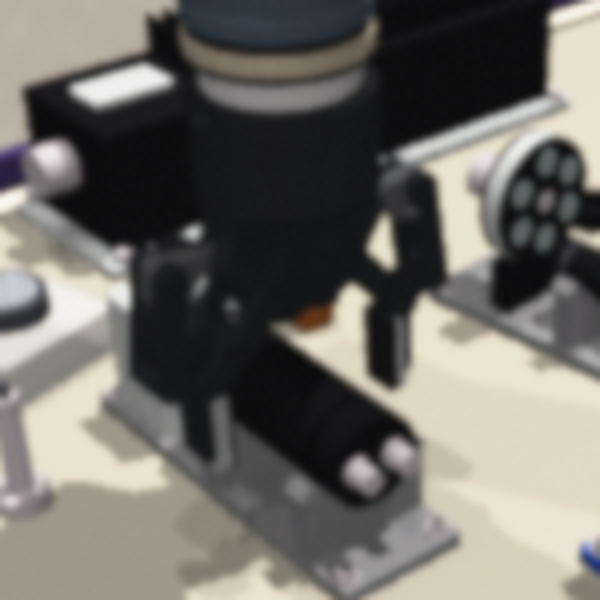

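drive_tool:
  rows: [0, -1, 0, 0, 70, 0, 0, 0, 0, 55, 0, 0, 0, 0, 45, 0, 0, 0, 0, 35, 0, 0, 0, 0, 27, 0, 0, 0, 0, 27, 0, 0, 0, 0, 27]
  force: 55

```text
t: 14.15
position: [0.5732, 0.1005, 0.0519]
tcp_rot: [3.14, 0.001, 3.128]
force: [-1.8, 2.4, 4.9]
gripper_width: 0.0429
```

```bash
python3 g.py .573 .099 .051 -.9
```

```text
pos [0.5732 0.1005 0.0519] rot [1.7991e+02 7.0000e-02 1.7923e+02] turn_tool 0.13
tool shift mm after turn [ 0.2 -1.5  0.9] F [-1.8  2.4  4.9] w 0.0429 t 14.15
```

drive_tool:
  rows: [0, 0, -10, 0, 27, 0, 0, -25, 0, 27, 0, 0, -40, 0, 27, 0, 0, -45, 0, 27, 0, 0, -45, 0, 27, 0, 0, -25, 0, 27, 0, 0, -10, 0, 27]

```text
t: 15.02
position: [0.5729, 0.0991, 0.2523]
tcp_rot: [3.141, 0.002, 3.127]
force: [-0.6, -0.2, -3.5]
gripper_width: 0.0426
```

```bash
python3 g.py .4775 -.298 .25 0
cat > z2.py <<'E'
from fit import *
import json,sys
P=json.load(open("poses.json"))
def show(f_in,n,out,f=8,dx=0,tb=None,half=(240,300),p=None):
    im0=cv2.imread(f_in); im0=np.clip(im0.astype(float)*1.6+15,0,255).astype(np.uint8)
    pp=list(P[n]) if p is None else p; m=0 if n=='spare' else -.03
    c=proj("top",T(pp,[m,0,.04]))[0]
    im=cv2.resize(im0,None,fx=f,fy=f,interpolation=cv2.INTER_CUBIC); raw=im.copy()
    for ln,col in((blocks(m),(0,255,0)),(tube(m,*tb) if tb else [],(0,0,255))):
        for s,e in ln:
            q=((proj("top",T(pp,[s,e]))+.5)*f-.5).round().astype(int); cv2.line(im,tuple(map(int,q[0])),tuple(map(int,q[1])),col,1,cv2.LINE_AA)
    x,y=((c+.5)*f).astype(int); w,h=half
    cv2.imwrite(out,np.hstack([raw[y-h:y+h,x-w//1:x+w][:, :],im[y-h:y+h,x-w:x+w]])[:,:])
if __name__=="__main__": show("pics/top4.png","lens","pics/z2.png",f=8,half=(200,300))
E
python3 z2.py
```

```text
pos [0.5729 0.0991 0.2523] rot [1.7998e+02 1.0000e-01 1.7918e+02] turn_tool -0.82
tool shift mm after turn [  95.4 -397.1    2.3] F [-0.6 -0.2 -3.5] w 0.0426 t 15.03
```

View pics/z2.png

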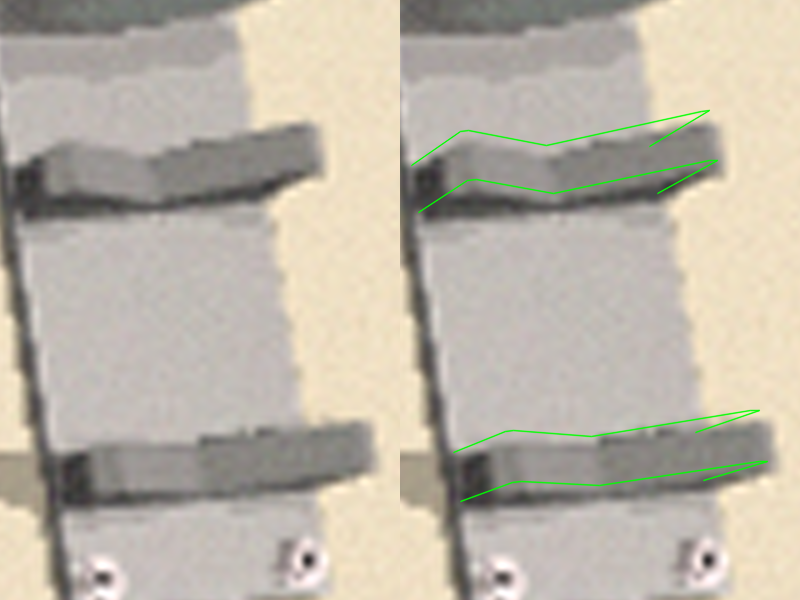

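drive_tool:
  rows: [5, -20, 0, -0.8, 27, 10, -40, 0, 0, 27, 12, -50, 0, 0, 27, 12, -50, 0, 0, 27, 12, -50, 0, 0, 27, 12, -50, 0, 0, 27, 12, -50, 0, 0, 27, 10, -40, 0, 0, 27]

```text
t: 16.02
position: [0.4856, -0.2525, 0.2495]
tcp_rot: [3.141, -0.003, 3.14]
force: [0.6, 0.1, -3.8]
gripper_width: 0.0426
```

drive_tool:
  rows: [7, -30, 0, 0, 27, 3, -17, 20, 0, 27, 0, 0, 40, 0, 27, 0, 0, 45, 0, 27, 0, 0, 35, 0, 27, 0, 0, 20, 0, 27, 0, 0, 6, 0, 27, 0, 0, 0, 0, 27]

```text
t: 17.02
position: [0.4773, -0.2973, 0.0844]
tcp_rot: [3.141, -0.001, -3.142]
force: [1.1, 0.2, -3.2]
gripper_width: 0.0423
```

```bash
python3 g.py .478 -.298 .052 0
python3 - <<'E'
from h import *
for n,(x,y,w,h) in(("top",(420,120,120,160)),("side",(340,90,200,150))):
    im=imaging.snapshot(n);cv2.imwrite(f"pics/{n}8.png",cv2.resize(im[y:y+h,x:x+w,::-1],None,fx=3.7,fy=3.7,interpolation=cv2.INTER_CUBIC))
E
```

```text
pos [ 0.4773 -0.2973  0.0844] rot [ 1.7998e+02 -6.0000e-02 -1.8000e+02] turn_tool 0.0
tool shift mm after turn [-0.7 -0.7 32.4] F [ 1.1  0.2 -3.2] w 0.0423 t 17.02
```

View pics/top8.png

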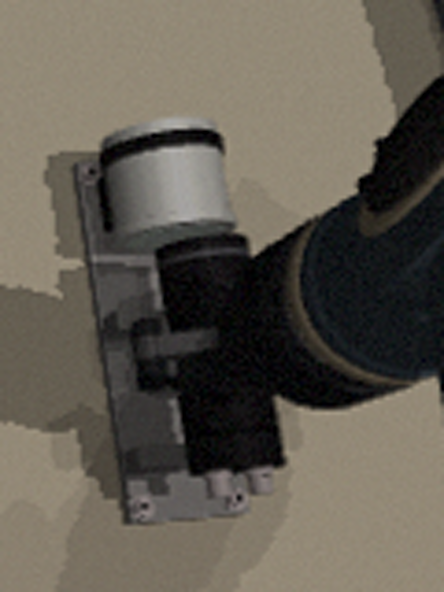

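View pics/side8.png

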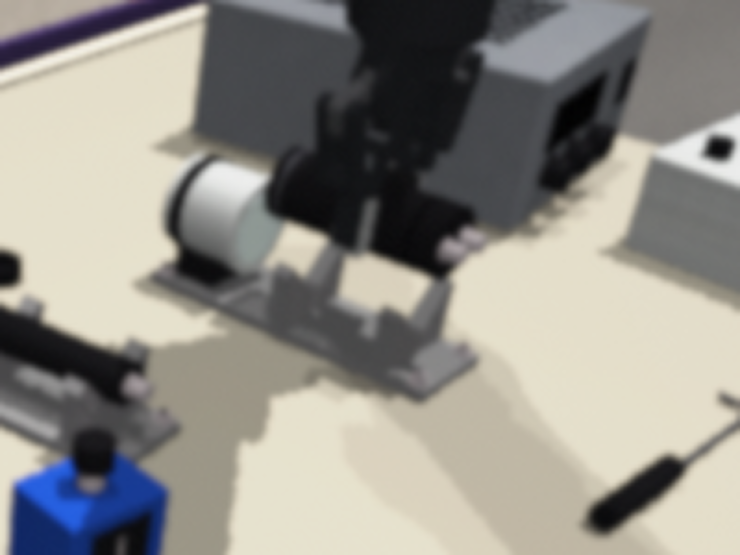

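drive_tool:
  rows: [0, -1, 15, 0, 27, 0, 0, 10, 0, 27, 0, 0, 5, 0, 27, 0, 0, 2, 0, 27, 0, 0, 0, 0, 27]

```text
t: 17.75
position: [0.4776, -0.2983, 0.0527]
tcp_rot: [3.141, -0.0, -3.141]
force: [0.4, -0.5, -3.3]
gripper_width: 0.0421
```

drive_tool:
  rows: [0, 0, 1, 0, 27, 0, 0, 0.5, 0, 27, 0, 0, 0, 0, 27]

```text
t: 18.12
position: [0.4777, -0.2983, 0.0522]
tcp_rot: [3.141, 0.001, -3.141]
force: [-2.5, 2.7, 4.7]
gripper_width: 0.0425
```

drive_tool:
  rows: [0, 0, 0, 0, 45, 0, 0, 0, 0, 70, 0, 0, 0, 0, 90, 0, 0, 0, 0, 90, 0, 0, -15, 0, 90, 0, 0, -40, 0, 90, 0, 0, -50, 0, 100, 0, 0, -50, 0, 100]

```text
t: 19.12
position: [0.4775, -0.2986, 0.2088]
tcp_rot: [-3.141, 0.001, 3.141]
force: [0.1, -0.6, -0.6]
gripper_width: 0.0856
```

drive_tool:
  rows: [-15, 40, -40, 0, 100, -20, 50, 0, -2.6, 100, -20, 50, 0, -2.6, 100, -10, 35, 0, 0, 100, -5, 15, 0, 0, 100, 0, 0, 0, 0, 100]

```text
t: 19.88
position: [0.5407, -0.1064, 0.2467]
tcp_rot: [-3.141, 0.0, -3.05]
force: [0.3, -1.2, 0.1]
gripper_width: 0.0855
```

```bash
python3 g.py .548 -.1037 .25 5.2
python3 - <<'E'
from h import *
for n,(x,y,w,h) in(("top",(320,110,200,160)),("side",(280,90,240,150))):
    im=imaging.snapshot(n);cv2.imwrite(f"pics/{n}9f.png",im[:,:,::-1]);cv2.imwrite(f"pics/{n}9.png",cv2.resize(im[y:y+h,x:x+w,::-1],None,fx=3.3,fy=3.3,interpolation=cv2.INTER_CUBIC))
E
```

```text
pos [ 0.5407 -0.1064  0.2467] rot [-1.7998e+02  2.0000e-02 -1.7473e+02] turn_tool 0.07
tool shift mm after turn [-7.5  2.  -3.3] F [ 0.3 -1.2  0.1] w 0.0855 t 19.88
```

View pics/top9.png

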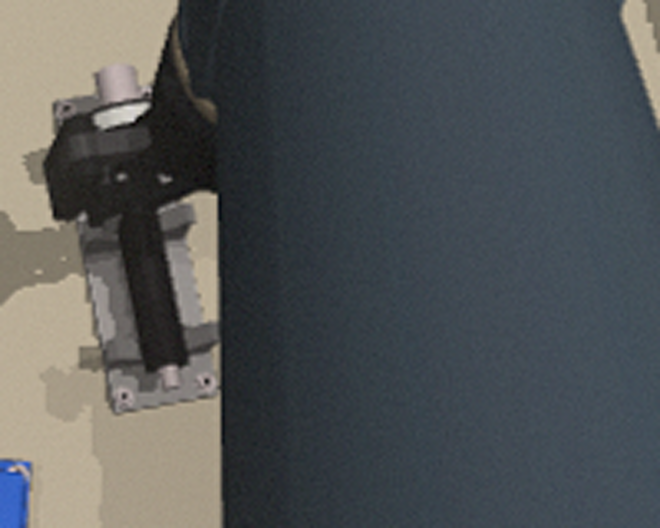

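View pics/side9.png

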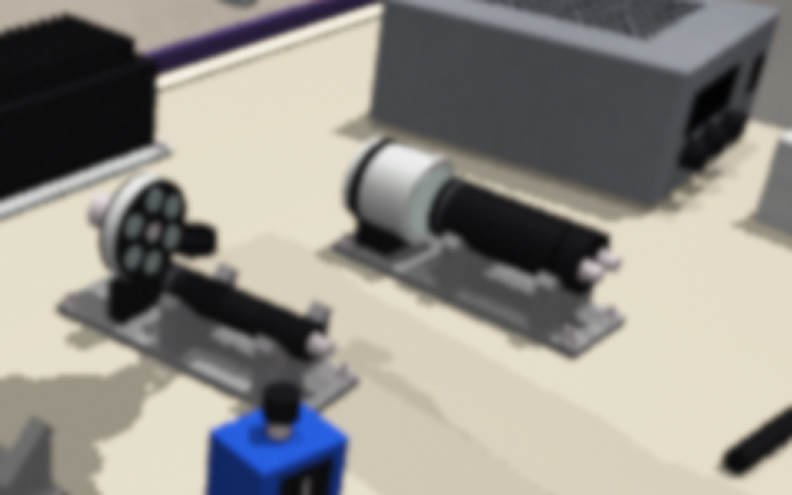

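drive_tool:
  rows: [-7, 2, 15, 0, 100, 0, 0, 40, 0, 100, 0, 0, 45, 0, 100, 0, 0, 45, 0, 100, 0, 0, 30, 0, 100, 0, 0, 20, 0, 100, 0, 0, 8, 0, 100, 0, 0, 4, 0, 100]

```text
t: 20.98
position: [0.5474, -0.1044, 0.0387]
tcp_rot: [-3.141, -0.0, -3.052]
force: [0.1, -0.1, 0.7]
gripper_width: 0.0857
```

```bash
python3 g.py .548 -.1037 .038 5.2
python3 - <<'E'
from h import *
for n,(x,y,w,h) in(("top",(320,110,130,140)),("side",(280,110,150,130))):
    im=imaging.snapshot(n);cv2.imwrite(f"pics/{n}10.png",cv2.resize(im[y:y+h,x:x+w,::-1],None,fx=4,fy=4,interpolation=cv2.INTER_CUBIC))
E
```

```text
pos [ 0.5474 -0.1044  0.0387] rot [-1.7999e+02 -3.0000e-02 -1.7485e+02] turn_tool -0.05
tool shift mm after turn [-0.7  0.7  0.7] F [ 0.1 -0.1  0.7] w 0.0857 t 20.98
```

View pics/top10.png

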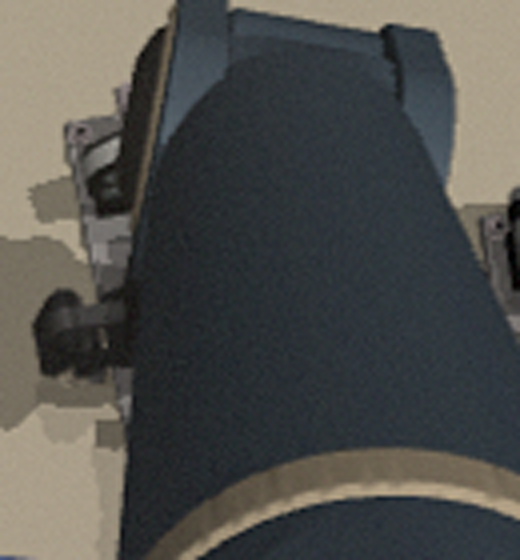

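View pics/side10.png

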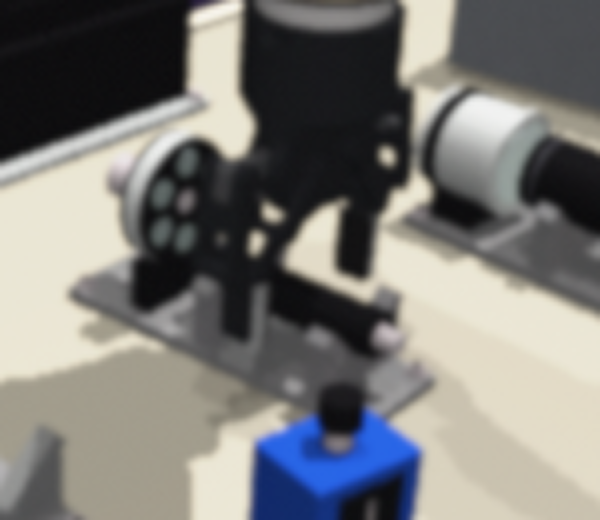

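drive_tool:
  rows: [0, 0, 0, 0, 60, 0, 0, 0, 0, 45, 0, 0, 0, 0, 32, 0, 0, 0, 0, 20, 0, 0, 0, 0, 8, 0, 0, 0, 0, 8, 0, 0, 0, 0, 8, 0, 0, 0, 0, 8]
  force: 45

```text
t: 22.08
position: [0.5476, -0.1028, 0.0398]
tcp_rot: [3.14, 0.0, -3.05]
force: [-2.0, 2.3, 5.3]
gripper_width: 0.0243
```

drive_tool:
  rows: [0, 0, -10, 0, 8, 0, 0, -25, 0, 8, 0, 0, -40, 0, 8, 0, 0, -45, 0, 8, 0, 0, -45, 0, 8, 0, 0, -30, 0, 8, 0, 0, -15, 0, 8, 0, 0, 0, 0, 8]

```text
t: 23.08
position: [0.5476, -0.1041, 0.2497]
tcp_rot: [-3.141, 0.001, -3.051]
force: [0.8, -0.7, -2.1]
gripper_width: 0.0246
```

```bash
python3 g.py .573 .0998 .25 -.9
python3 - <<'E'
from h import *
for n in("top","side"):
    im=imaging.snapshot(n);cv2.imwrite(f"pics/{n}11.png",im[:,:,::-1])
E
```

```text
pos [ 0.5476 -0.1041  0.2497] rot [-1.7998e+02  7.0000e-02 -1.7481e+02] turn_tool 6.09
tool shift mm after turn [-22.2 204.3  -0.3] F [ 0.8 -0.7 -2.1] w 0.0246 t 23.07
```

View pics/side11.png

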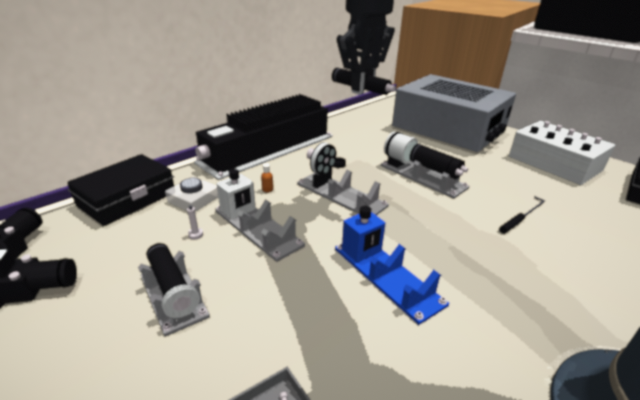

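View pics/top11.png

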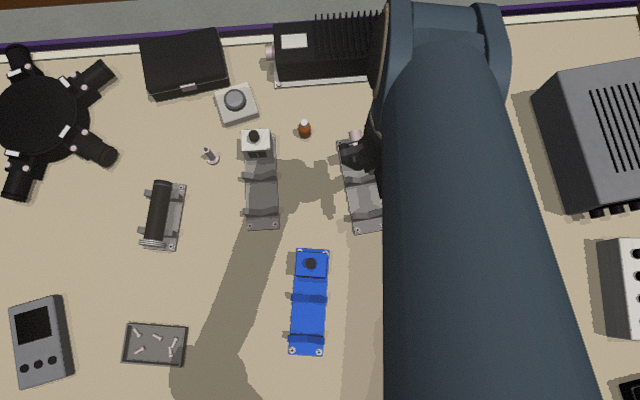

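The slim tube is held. The slit cradle at (260,195) is empty and the finned tube is in the spare at (160,212). I'll check the slit V-blocks against the model.

Run:
```python
from z2 import *
show("pics/top11.png","slit","pics/z3.png",f=8,half=(200,300))
```

```text
(no output)
```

View pics/z3.png

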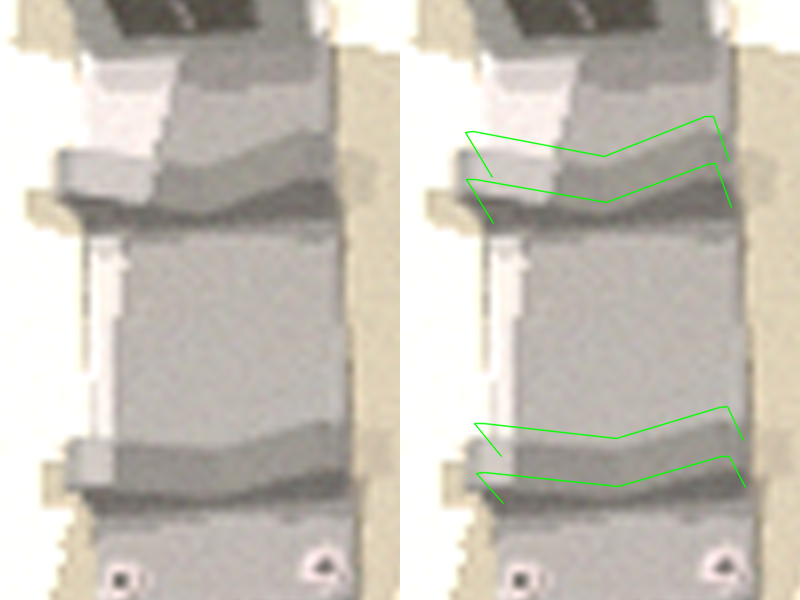

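drive_tool:
  rows: [0, 0, 0, 3, 8, 0, 0, 0, 3.1, 8, -2, 20, 0, 0, 8, -5, 40, 0, 0, 8, -5, 50, 0, 0, 8, -5, 50, 0, 0, 8, -3, 30, 0, 0, 8, -1, 14, 0, 0, 8]

```text
t: 24.18
position: [0.5708, 0.1019, 0.2474]
tcp_rot: [-3.141, -0.003, 3.129]
force: [-0.5, 0.4, -1.6]
gripper_width: 0.0246
```

drive_tool:
  rows: [0, 0, 20, 0, 8, 0, 0, 40, 0, 8, 0, 0, 45, 0, 8, 0, 0, 40, 0, 8, 0, 0, 25, 0, 8, 0, 0, 10, 0, 8, 0, 0, 0, 0, 8]

```text
t: 25.05
position: [0.5715, 0.099, 0.0688]
tcp_rot: [-3.141, -0.001, 3.125]
force: [-0.4, 1.0, -0.9]
gripper_width: 0.0244
```

```bash
python3 g.py .5715 .1003 .0398 -.9
python3 - <<'E'
from h import *
for n,(x,y,w,h) in(("top",(210,110,130,140)),("side",(190,110,150,150))):
    im=imaging.snapshot(n);cv2.imwrite(f"pics/{n}12.png",cv2.resize(im[y:y+h,x:x+w,::-1],None,fx=4,fy=4,interpolation=cv2.INTER_CUBIC))
E
```

```text
pos [0.5715 0.099  0.0688] rot [-1.7996e+02 -7.0000e-02  1.7905e+02] turn_tool -0.05
tool shift mm after turn [-0.   1.3 29. ] F [-0.4  1.  -0.9] w 0.0244 t 25.05
```

View pics/top12.png

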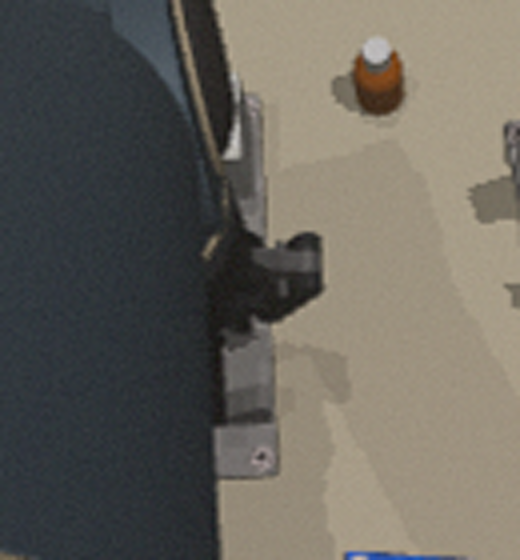

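View pics/side12.png

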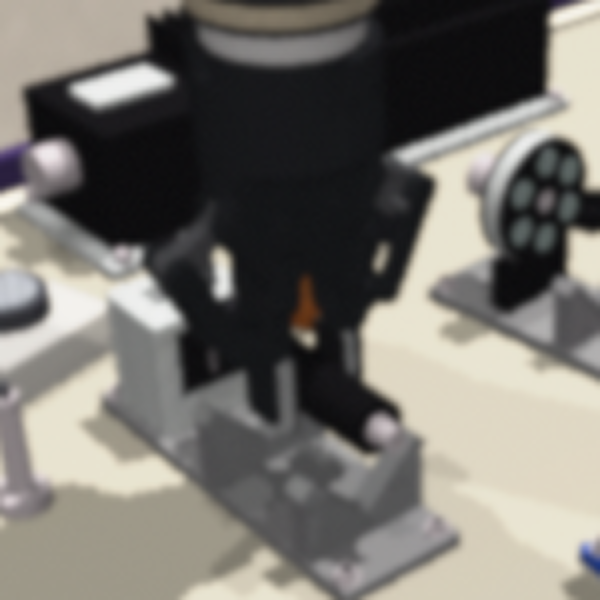

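drive_tool:
  rows: [0, 1, 12, 0, 8, 0, 0, 10, 0, 8, 0, 0, 5, 0, 8, 0, 0, 1, 0, 8, 0, 0, 0, 0, 8]

```text
t: 25.78
position: [0.5718, 0.1008, 0.0413]
tcp_rot: [3.142, 0.0, 3.126]
force: [-0.6, 0.2, -1.3]
gripper_width: 0.0248
```

drive_tool:
  rows: [0, 0, 1, 0, 8, 0, 0, 0, 0, 8]

```text
t: 26.02
position: [0.5717, 0.1009, 0.0404]
tcp_rot: [3.141, 0.0, 3.126]
force: [0.3, -0.4, -2.5]
gripper_width: 0.0244
```

drive_tool:
  rows: [0, 0, 1, 0, 8, 0, 0, 0, 0, 8, 0, 0, 0, 0, 8]

```text
t: 26.4
position: [0.5719, 0.1007, 0.0399]
tcp_rot: [3.141, 0.0, 3.126]
force: [-1.7, -0.8, 5.2]
gripper_width: 0.0248
```

drive_tool:
  rows: [0, 0, 0, 0, 30, 0, 0, 0, 0, 55, 0, 0, 0, 0, 80, 0, 0, 0, 0, 80, 0, 0, -15, 0, 80, 0, 0, -40, 0, 80, 0, 0, -50, 0, 90, 0, 0, -50, 0, 100]

```text
t: 27.4
position: [0.5716, 0.1008, 0.1968]
tcp_rot: [3.141, 0.001, 3.126]
force: [0.5, 0.5, -0.1]
gripper_width: 0.0857
```

drive_tool:
  rows: [5, 25, -45, 0, 100, 5, 45, 0, 4.5, 100, 5, 50, 0, 4.5, 100, 0, 40, 0, 0, 100, 0, 20, 0, 0, 100, 0, 10, 0, 0, 100, 0, 0, 0, 0, 100]

```text
t: 28.28
position: [0.5748, 0.2892, 0.2393]
tcp_rot: [-3.141, 0.0, 2.968]
force: [0.4, -0.4, 0.1]
gripper_width: 0.0856
```

```bash
python3 g.py .5475 .2925 .0448 -9.8
python3 - <<'E'
from h import *
for n in("top","side"):
    im=imaging.snapshot(n);cv2.imwrite(f"pics/{n}13.png",im[:,:,::-1])
E
python3 - <<'E'
from z2 import *
p=list(P['lens']);show("pics/top13.png","lens","pics/z4.png",f=8,half=(200,300),tb=(.022,.051),p=[p[0]-.003,p[1],p[2]])
p=list(P['slit']);show("pics/top13.png","slit","pics/z5.png",f=8,half=(200,300),tb=(.013,.038),p=[p[0]-.0034,p[1],p[2]])
E
```

```text
pos [0.5748 0.2892 0.2393] rot [-179.96    0.    170.05] turn_tool -0.15
tool shift mm after turn [ 27.4  -1.4 194.5] F [ 0.4 -0.4  0.1] w 0.0856 t 28.27
```

View pics/top13.png

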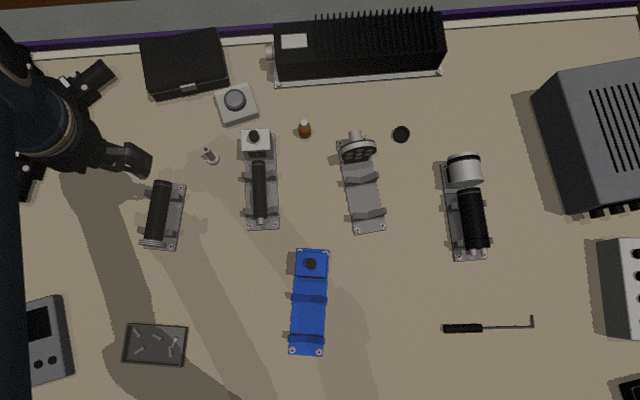

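View pics/z4.png

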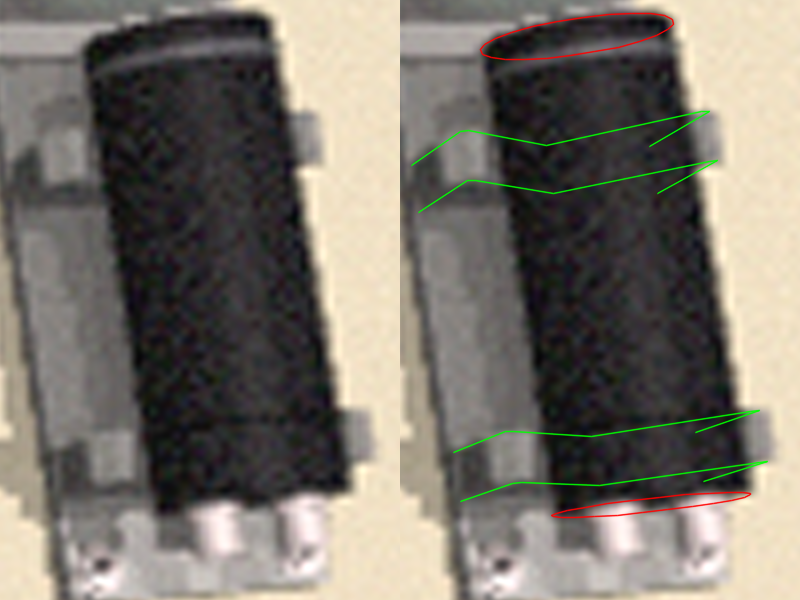

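View pics/z5.png

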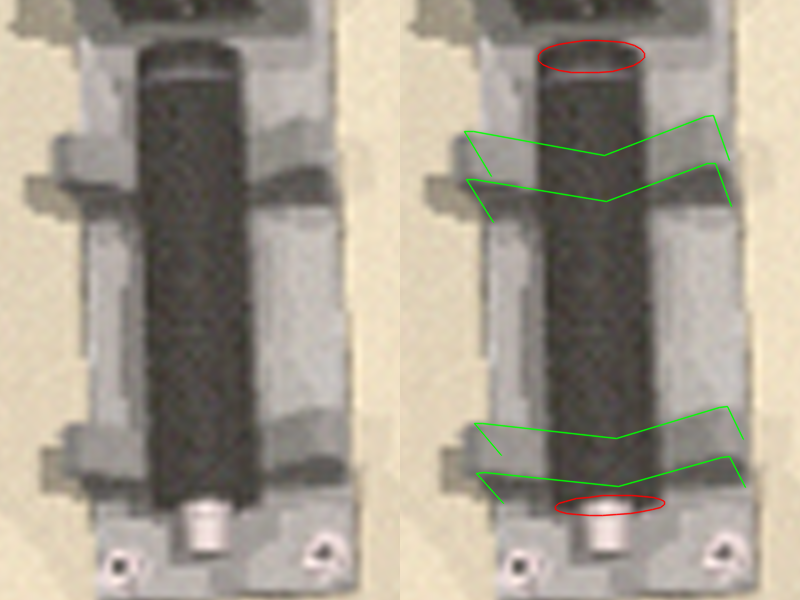

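Fat tube now in the lens cradle at (473,220) and slim in the slit cradle at (259,190). Both match the centred overlay to within about 1 px. Next I check the empty wheel cradle.

Run:
```python
from z2 import *
p=list(P['wheel']);show("pics/top13.png","wheel","pics/z6.png",f=8,half=(200,300),p=[p[0]-.003,p[1],p[2]])
p=list(P['spare']);show("pics/top13.png","spare","pics/z7.png",f=8,half=(200,300),tb=(.017,.044),p=[p[0]-.003,p[1],p[2]])
```

```text
(no output)
```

View pics/z6.png

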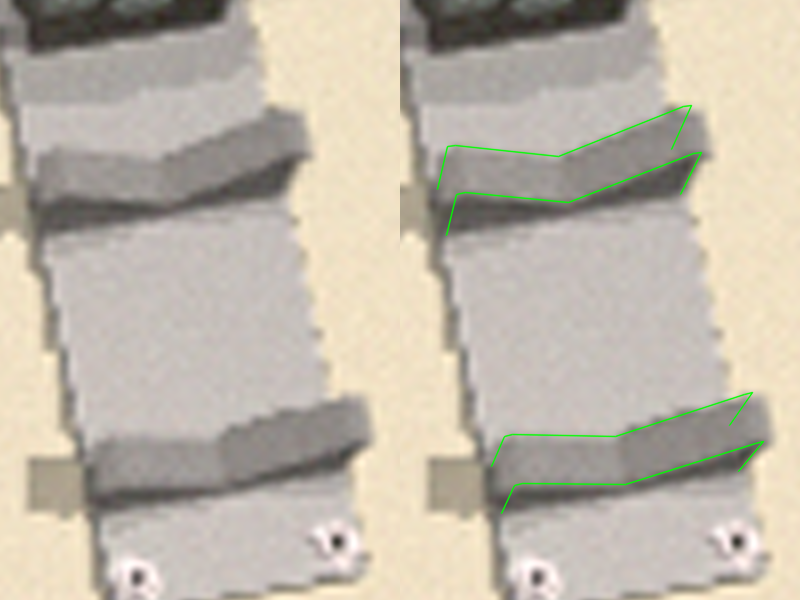

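View pics/z7.png

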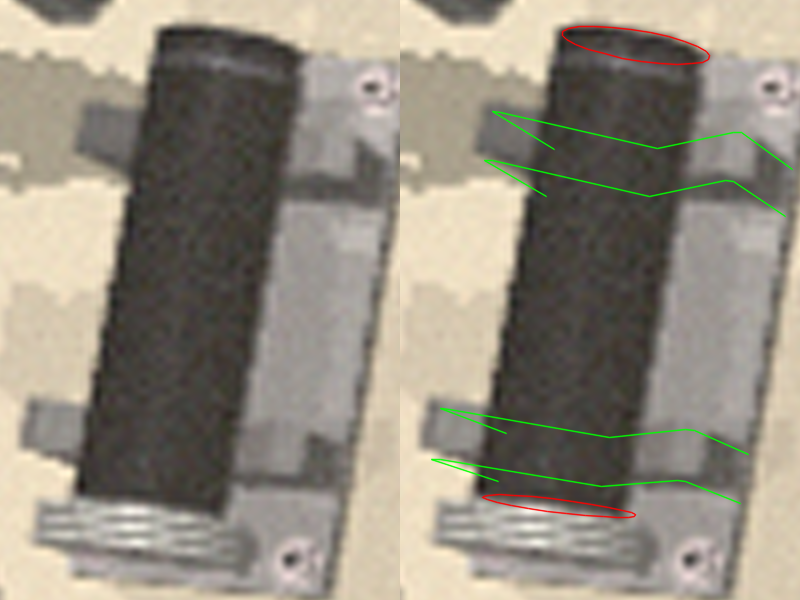

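drive_tool:
  rows: [12, -1, 10, 0, 100, 15, 0, 25, 0, 100, 0, 0, 40, 0, 100, 0, 0, 45, 0, 100, 0, 0, 40, 0, 100, 0, 0, 22, 0, 100, 0, 0, 9, 0, 100, 0, 0, 3, 0, 100]

```text
t: 29.38
position: [0.5475, 0.2936, 0.0452]
tcp_rot: [-3.141, -0.0, 2.969]
force: [-0.9, 0.4, 0.8]
gripper_width: 0.0855
```

```bash
python3 g.py .5475 .2925 .0445 -9.8
python3 - <<'E'
from h import *
for n,(x,y,w,h) in(("side",(110,180,150,160)),):
    im=imaging.snapshot(n);cv2.imwrite(f"pics/{n}14.png",cv2.resize(im[y:y+h,x:x+w,::-1],None,fx=3.7,fy=3.7,interpolation=cv2.INTER_CUBIC))
E
```

```text
pos [0.5475 0.2936 0.0452] rot [-1.7999e+02 -1.0000e-02  1.7009e+02] turn_tool -0.11
tool shift mm after turn [-0.2 -1.   0.7] F [-0.9  0.4  0.8] w 0.0855 t 29.38
```

View pics/side14.png

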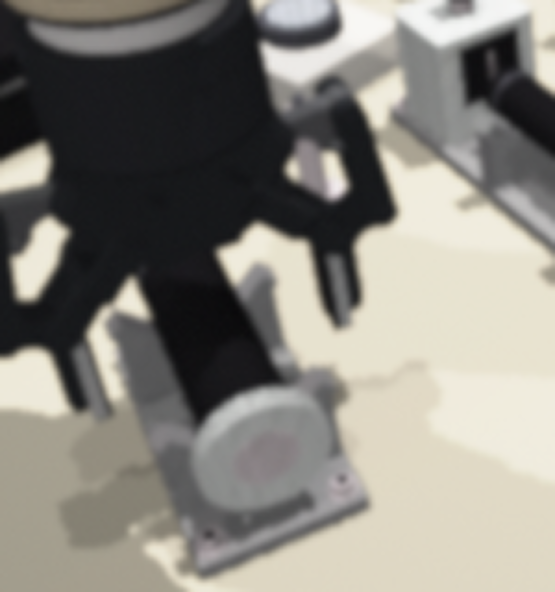

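drive_tool:
  rows: [0, 0, 0.5, 0, 60, 0, 0, 0, 0, 45, 0, 0, 0, 0, 35, 0, 0, 0, 0, 25, 0, 0, 0, 0, 15, 0, 0, 0, 0, 15, 0, 0, 0, 0, 15]
  force: 50

```text
t: 30.3
position: [0.5482, 0.2949, 0.0457]
tcp_rot: [3.14, 0.001, 2.969]
force: [-1.0, 1.4, 6.3]
gripper_width: 0.0322
```

drive_tool:
  rows: [0, 0, -10, 0, 15, 0, 0, -25, 0, 15, 0, 0, -40, 0, 15, 0, 0, -45, 0, 15, 0, 0, -45, 0, 15, 0, 0, -30, 0, 15, 0, 0, -10, 0, 15, 0, 0, 0, 0, 15]

```text
t: 31.3
position: [0.5474, 0.2934, 0.2492]
tcp_rot: [-3.141, -0.001, 2.969]
force: [0.8, -0.7, -2.3]
gripper_width: 0.0326
```

drive_tool:
  rows: [0, 0, 0, -7.5, 15, 0, 0, 0, -7.5, 15, 0, 0, 0, 0, 15]

```text
t: 31.68
position: [0.5469, 0.2932, 0.2476]
tcp_rot: [-3.14, -0.004, -3.054]
force: [0.5, 0.1, -2.8]
gripper_width: 0.0327
```

```bash
python3 g.py .5485 -.1035 .25 5.2
```

```text
pos [0.5469 0.2932 0.2476] rot [-179.9    -0.21 -174.99] turn_tool -0.19
tool shift mm after turn [  34.3 -395.2   -2.4] F [ 0.5  0.1 -2.8] w 0.0327 t 31.68
```

drive_tool:
  rows: [2, -20, 0, 0, 15, 3, -40, 0, 0, 15, 4, -50, 0, 0, 15, 4, -50, 0, 0, 15, 5, -50, 0, 0, 15, 4, -50, 0, 0, 15, 4, -50, 0, 0, 15, 4, -40, 0, 0, 15]

```text
t: 32.67
position: [0.5477, -0.0615, 0.2496]
tcp_rot: [-3.141, -0.001, -3.057]
force: [0.8, 0.2, -1.8]
gripper_width: 0.0328
```

drive_tool:
  rows: [3, -30, 0, 0, 15, 1, -15, 20, 0, 15, 0, 0, 40, 0, 15, 0, 0, 45, 0, 15, 0, 0, 40, 0, 15, 0, 0, 20, 0, 15, 0, 0, 5, 0, 15, 0, 0, 0, 0, 15]

```text
t: 33.67
position: [0.5489, -0.1034, 0.0802]
tcp_rot: [-3.141, 0.0, -3.054]
force: [0.6, -0.7, -2.4]
gripper_width: 0.0324
```

```bash
python3 g.py .5485 -.1035 .0455 5.2
python3 - <<'E'
from h import *
for n,(x,y,w,h) in(("side",(270,100,150,140)),):
    im=imaging.snapshot(n);cv2.imwrite(f"pics/{n}15.png",cv2.resize(im[y:y+h,x:x+w,::-1],None,fx=4,fy=4,interpolation=cv2.INTER_CUBIC))
E
```

```text
pos [ 0.5489 -0.1034  0.0802] rot [-1.7998e+02  1.0000e-02 -1.7497e+02] turn_tool -0.17
tool shift mm after turn [ 0.4 -0.1 34.7] F [ 0.6 -0.7 -2.4] w 0.0324 t 33.67
```

View pics/side15.png

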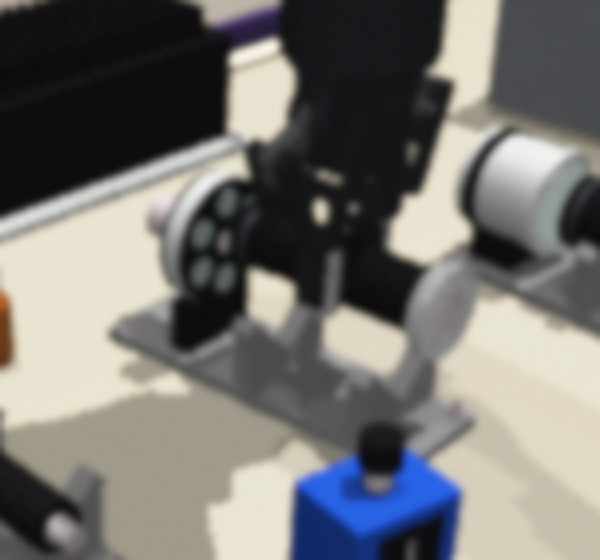

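drive_tool:
  rows: [0, 0, 15, 0, 15, 0, 0, 12, 0, 15, 0, 0, 5, 0, 15, 0, 0, 1.5, 0, 15, 0, 0, 0, 0, 15]

```text
t: 34.35
position: [0.549, -0.1026, 0.0463]
tcp_rot: [3.142, 0.0, -3.053]
force: [-0.2, 0.0, -2.6]
gripper_width: 0.0326
```

drive_tool:
  rows: [0, 0, 1, 0, 15, 0, 0, 0, 0, 15, 0, 0, 0, 0, 15]

```text
t: 34.72
position: [0.5493, -0.1026, 0.0461]
tcp_rot: [3.142, 0.001, -3.052]
force: [-2.8, 0.0, 5.9]
gripper_width: 0.0324
```

Contact at the expected height (z 0.046 m, force +6 N). Release, lift and retreat from the camera's line of sight.

drive_tool:
  rows: [0, 0, 0, 0, 40, 0, 0, 0, 0, 65, 0, 0, 0, 0, 90, 0, 0, 0, 0, 90, 0, 0, -15, 0, 90, 0, 0, -40, 0, 90, 0, 0, -50, 0, 100, 0, 0, -50, 0, 100]

```text
t: 35.72
position: [0.5489, -0.1027, 0.2028]
tcp_rot: [-3.141, 0.001, -3.053]
force: [0.9, 0.9, 0.5]
gripper_width: 0.0855
```

drive_tool:
  rows: [0, 20, -40, 0, 100, 0, 40, -10, 0, 100, 0, 50, 0, 0, 100, 0, 50, 0, 0, 100, 0, 50, 0, 0, 100, 0, 50, 0, 0, 100, 0, 50, 0, 0, 100, 0, 50, 0, 0, 100]

```text
t: 36.72
position: [0.5168, 0.2573, 0.2516]
tcp_rot: [3.141, 0.002, -3.053]
force: [0.8, 0.7, 0.0]
gripper_width: 0.0854
```

drive_tool:
  rows: [0, 40, 0, 0, 100, 0, 20, 0, 0, 100, 0, 0, 0, 0, 100]

```text
t: 37.1
position: [0.5113, 0.3164, 0.2506]
tcp_rot: [-3.142, 0.0, -3.051]
force: [0.3, -0.7, 0.0]
gripper_width: 0.0856
```

Run:
```python
from z2 import *
for n in("top","side"):
    im=imaging.snapshot(n);cv2.imwrite(f"pics/{n}16.png",im[:,:,::-1])
p=list(P['wheel']);show("pics/top16.png","wheel","pics/z8.png",f=8,half=(200,300),tb=(.017,.044),p=[p[0]-.0035,p[1],p[2]])
```

```text
(no output)
```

View pics/top16.png

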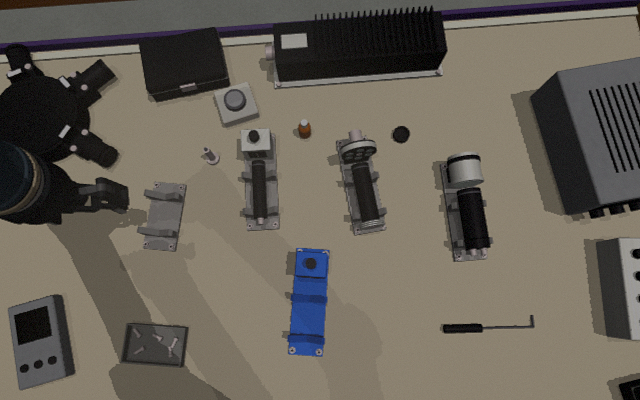

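View pics/side16.png

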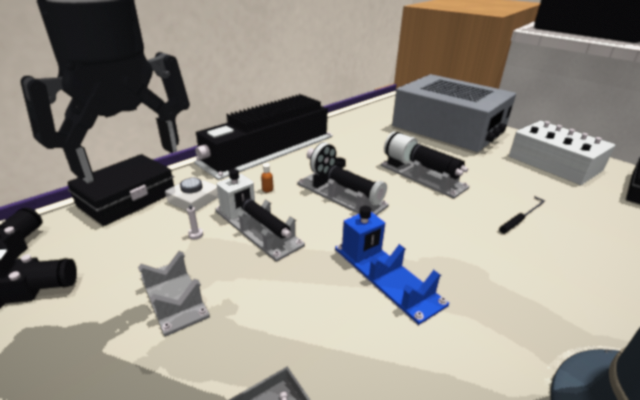

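View pics/z8.png

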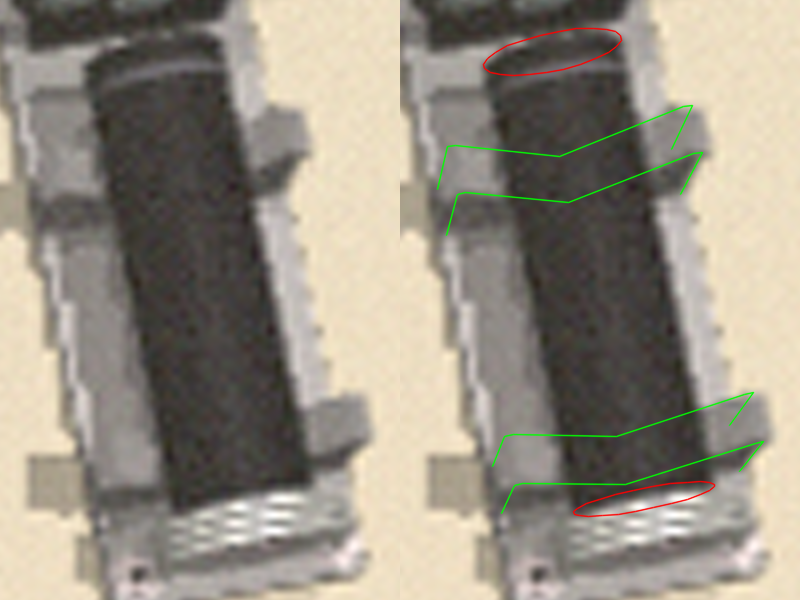

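Run:
```python
from h import *
a=cv2.imread("pics/top0.png",0).astype(np.float32);b=cv2.imread("pics/top16.png",0).astype(np.float32)
for n,(x,y) in dict(drop=(304,130),cap=(401,134),post=(209,157)).items():
    print(n,cv2.phaseCorrelate(a[y-16:y+16,x-16:x+16].copy(),b[y-16:y+16,x-16:x+16].copy()))
x=cv2.imread("pics/side16.png"); cv2.imwrite("pics/s16c.png",cv2.resize(x[120:260,190:480],None,fx=2.7,fy=2.7,interpolation=cv2.INTER_CUBIC))
```

```text
drop ((0.037098417504031644, -0.08502131446024563), 0.9907550874631852)
cap ((0.033245438708140895, 0.0798726374579175), 0.9965321193449199)
post ((0.089539668829417, 0.14114050570737113), 1.002265925053507)
```

View pics/s16c.png

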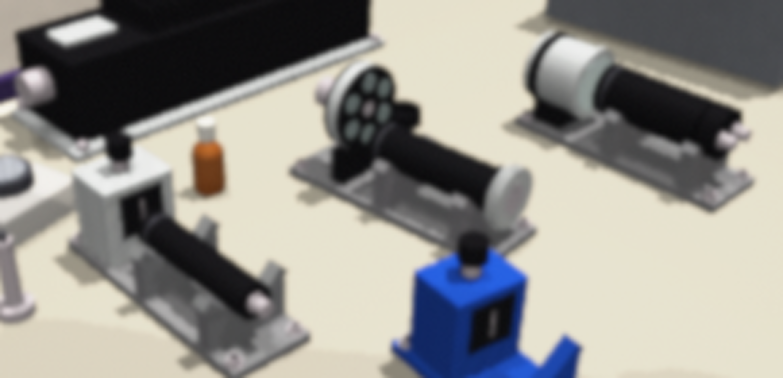

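All three tubes lie level in their cradles with windows to the ports. The bystanders shifted by less than 0.2 px from the start. Handing in.

```bash
python3 -c "
from cell import env
print(env.sign_off())"
```

```text
the job is handed in; nothing more can be done
None
```

I parked the finned tube in the empty cradle. Then I put the fat tube in the lens barrel cradle, the slim tube in the slit box cradle and the finned tube in the filter wheel cradle, and handed the job in at about 37 s.

**Last checks:**
- **Seating:** the final top and side pictures show all three tubes lying level in both V-blocks, windows towards the ports.
- **Centring:** the fat and slim tubes look centred to about 1 mm. The finned tube may sit about 1 mm towards the port.
- **Bystanders:** the dropper bottle, dust cap and short post moved less than 0.2 px from the start, so they are untouched. The blue look-alike station was not approached.
- **Forces:** readings after each move stayed at about 7 N or below. I did not read the force during the moves.

**One disagreement:** the model I fitted to the base plates put the V-blocks about 3 mm too far towards the ports compared with the pictures. I corrected for this using the V-blocks seen in the pictures.

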